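# Put away the office seals and lift off the outer lid

### The arm

A 6-joint arm with a two-finger parallel gripper is mounted at the origin on the work surface. World frame = base frame: x ahead of the robot, y to its left, z up, the work surface at z = 0. Lengths are in m, angles in rad, forces in N, time in s.
With the tool pointing down it reaches from about 0.375 to 0.975 m from the base axis. Payload 3.8 kg.
Tool frame: the origin (TCP) lies midway between the tips of the shut fingers; the grasp point (between the pads) lies 19 mm behind it; z points along the fingers, y is the direction in which the jaws open and shut (so a half turn about z gives the same grasp; the last joint's range is limited). The gripper opens to 85 mm and grips with 20 to 120 N. Pads are 22 mm wide; open, the fingers measure 114 mm over their backs; the gripper's body (76 mm by 85 mm) begins 54 mm behind the grasp point. The pads swing forward as they close: fully open they stand 13 mm farther back than shut.
Start: joints at [1.27, 0.264, 1.604, -0, 1.274, -0.037], TCP at [0.176, 0.652, 0.231] pointing down, gripper open.
Joint ranges: [-2.63, 2.63], [-0.94, 2.18], [0.31, 2.57], [-1.31, 4.45], [0, 2.66], [-2.55, 2.55]. Speed limits (rad/s): [2.57, 2.57, 3.14, 3.14, 3.14, 3.14].

### API

Orientations are given as a rotation vector (axis times angle).
In Python, from workcell import bot gives the robot as it stands.
- The arm moves only by the tool drive_tool, never from a script. Its argument "steps" is a list of rows, each a list of 2 entries, a list of its own where there are three numbers: the shift along the tool's x, y, z in mm, then the turn about the tool's z in degrees. In form: [[[dx, dy, dz], twist], ...]. A call has 1 to 8 rows; each row shifts and turns the commanded pose from where the row before left it, along the tool's axes as they then stand; what a row does not reach is not made up. A row lasts 1/12 s, in which the tool goes at most 41.7 mm and 7.16 degrees, less where a joint would pass 70% of its speed; a pose out of reach is approached as far as the arm can. A call is refused whole if a number of a shift passes 41.7 or a number of a turn 7.16, either way. A call with a gripper value outside its range is refused whole. "jaw" is the opening, from 0 (shut) to 1 (fully open), set as the call begins (left out, the last holds). The fingers move at their own pace and stop on an object; "force" is the grip in N (left out, the last holds). Time passes only in rows, so rows that do not move let the fingers close. It gives the time, the measured TCP pose, the force and the opening at its end, in the units of the state.
- bot.read_state(): the state, without advancing time (a new reading comes with each control period).
- bot.read_camera(name): name is "scene" or "top" or "wrist"; returns the picture (384x512x3 uint8, red, green, blue); there is no depth.
- bot.camera_info(name): a dict with "fx", "fy", "cx", "cy" (pixels), "position" and "attitude" of the camera in the world. Camera axes: x right, y down, z forward; pixel columns grow to the right and rows downward; lengths in m; the calibration is good to about 2 mm. A picture is of the moment at which its call begins: read the wrist's pose just before it. camera_info takes no time and is no camera call; for the wrist camera it gives the pose at the moment of the call.
- bot.finish_job(): hands the job in, once; it reports no verdict.
The state is a dict: "time": time; "q": joint angles; "joint_vel": joint speeds; "joint_torque": joint torques, N m; "tool_pos": TCP position; "tcp_rot": TCP orientation; "wrist_force": force on the tool from outside, world axes, zero at the start; "torque": the same for the moment, N m; "width": opening from 0.0 (shut) to 1.0 (fully open).
Only numpy, scipy, OpenCV 4.12 (cv2) and the standard library are available. Lean on these libraries where they do the work, as an engineer would, in place of code of your own. Each camera call takes 0.05 s, during which the arm holds its last target.

### The job

Lay the long and the short loose seal in the empty cradles of their own rows in the stamp tin, then carry the two nested lids over by the inner lid's black knob and lower them together onto the tin until both sit home (set things down, do not drop them). Then take the outer lid alone by its square collar and lift it straight up about 10 cm, so that the inner lid stays seated undisturbed, and finish while still holding the outer lid there, level and still above the tin. Leave the stored seals and the other things on the desk alone.

Things in the scene. Friction and masses are not known exactly. Their poses are not given: they have to be found in the camera images.
- long_seal_mid (a point): centre of the long loose seal: a dark wooden square bar 15 x 15 mm and 70 mm long, lying on the desk (centre 7.5 mm above its underside); its length runs along this point's y axis, z up
- short_seal_mid (a point): centre of the short loose seal: like the long one, 15 x 15 mm section, but 46 mm long along y; lies on the desk with the long one, in either position
- long_place (a point): where the centre of a 70 mm seal belongs: the empty cradle in the tin's row for long seals. Its length runs along y, z up; 3 mm play each side, 4 mm each end. The seal then lies 10 mm above the tin's underside on supports under its two ends, with lips there 4 mm high; the middle is open, with finger room beside the seal: 29 mm to the tin wall, 31 mm to the stored neighbour
- short_place (a point): the same for a 46 mm seal: the one empty cradle in the tin's row for short seals; a long seal does not fit it. 29 mm of finger room to the tin wall and 31 mm to the stored neighbour
- long_stored_mid (a point): centre of the long seal already stored in the tin; leave it alone
- short_stored_mid (a point): centre of the short seal already stored in the tin; leave it alone
- tin_mouth (a point): centre of the mouth of the open metal stamp tin, fixed to the desk, level with its rim: outside 126 (x) x 162 (y) mm, 44 mm high, walls 3 mm; z up
- inner_knob (a point): grip point on the inner lid's black square knob (20 x 20 mm, sides along x and y), 13 mm below its top, 25 mm above the top of the outer lid's collar, out of which it stands 38 mm. Lifting it lifts both nested lids: the outer rests on the inner plate. 60 mm above the desk at the start; 49 mm above the tin's mouth when home. x and y of lid and tin then agree, or are half a turn apart
- outer_collar (a point): centre of the outer lid's collar: a square upright tube in the lid's middle round the knob, 42 x 42 mm outside (sides along x and y), 34 mm inside, 18 mm high; this point is 9 mm above the lid's flat top and, when nested, 34 mm below the knob's grip point; the knob's top is 47 mm above it. Lifting by the collar lifts the outer lid alone
- inner_lid: inner lid, 0.11 to 0.22 kg: plate 134 x 170 x 3 mm with a plug 11 mm deep below it (114 x 150 mm, 3 mm play all round in the tin) and the knob on top; the plate rests on the tin's rim when home. Origin at the centre of the plug's underside, 60 mm below the knob's grip point
- outer_lid: outer lid, 0.13 to 0.25 kg: 143.5 x 179.5 mm, skirt 13 mm deep, 1.5 mm play round the inner plate, a 34 mm square hole through which the inner knob passes freely. At the start it lies nested on the inner lid, on the desk away from the tin. Origin on its axis, 26 mm below the collar's centre
- long_seal: the long loose seal as a whole; origin at the centre of its underside
- short_seal: the short loose seal as a whole; origin at the centre of its underside
- tin: the tin, fixed; origin at the centre of its underside, on the desk
- eraser: white eraser 44 x 18 x 12 mm; origin at its underside; stands by, leave it alone
- ink_pad: flat black ink pad case 70 x 110 x 20 mm; origin at its underside; stands by, leave it alone
- calculator: grey pocket calculator 105 x 75 x 16 mm; origin at its underside; stands by, leave it alone
- spray_bottle: white spray bottle, diameter 44, 150 high mm; origin at its underside; stands by, leave it alone
- stapler: stapler 130 x 34 x 40 mm; origin at its underside; stands by, leave it alone
There are look-alikes about, which are no part of the job. Leave any purple or yellow look-alike of the tin alone.

How it is judged:
On the way, in this order (a step that is already met when the one before it is completed fails the run):
1. both loose seals lie in the empty cradles of their own rows (horizontal distance between long_seal_mid and long_place below 0.008 m and z of long_seal_mid in the frame of long_place between -0.004 and 0.004 m and angle between the y axis of long_seal_mid and the y axis of long_place, either way round below 0.2 rad and horizontal distance between short_seal_mid and short_place below 0.008 m and z of short_seal_mid in the frame of short_place between -0.004 and 0.004 m and angle between the y axis of short_seal_mid and the y axis of short_place, either way round below 0.2 rad), for 0.2 s.
2. both lids sit home on the tin, the outer nested on the inner (horizontal distance between inner_knob and tin_mouth below 0.008 m and z of inner_knob in the frame of tin_mouth between 0.045 and 0.052 m and angle between each of inner_knob, outer_collar's own z axis and vertical below 0.04 rad and z of outer_collar in the frame of inner_knob between -0.038 and -0.03 m), for 0.2 s.
At the end, for the whole second after the job is handed in: Both seals in their own cradles (8 mm, 0.2 rad); inner lid home on the tin (8 mm, height 4 mm, 0.04 rad), untouched; outer lid held by the fingers alone 70 to 170 mm above where it sat, within 50 mm of the tin axis, level within 0.15 rad, still (all of step 1 and horizontal distance between inner_knob and tin_mouth below 0.008 m and z of inner_knob in the frame of tin_mouth between 0.045 and 0.052 m and angle between inner_knob's own z axis and vertical below 0.04 rad and z of outer_collar in the frame of inner_knob between 0.036 and 0.136 m and horizontal distance between outer_collar and tin_mouth below 0.05 m and angle between outer_collar's own z axis and vertical below 0.15 rad and contact force between outer_lid and the fingers above 1 N and contact force between outer_lid and inner_lid below 0.05 N and contact force between outer_lid and tin below 0.05 N and contact force between inner_lid and the arm below 0.1 N and contact force between inner_lid and the fingers below 0.1 N and linear speed of outer_lid below 0.03 m/s and linear speed of inner_lid below 0.02 m/s); the arm keeps its last pose, push and grip.
It fails at once if the outer lid comes off the inner lid while the inner lid is not sitting home on the tin (carried separately, or the inner lid dragged along) (z of outer_collar in the frame of inner_knob above -0.02 m and not (horizontal distance between inner_knob and tin_mouth below 0.008 m and z of inner_knob in the frame of tin_mouth between 0.045 and 0.052 m and angle between inner_knob's own z axis and vertical below 0.06 rad)).
It fails at once if the lids are dropped onto the tin (let go more than 15 mm above their seat) (horizontal distance between inner_knob and tin_mouth below 0.06 m and z of inner_knob in the frame of tin_mouth above 0.064 m and contact force between inner_lid and the fingers below 0.1 N).
It fails at once if a seal is dropped into the tin (let go more than 20 mm above its cradle) ((horizontal distance between long_seal_mid and long_place below 0.06 m and z of long_seal_mid in the frame of long_place above 0.02 m and contact force between long_seal and the fingers below 0.1 N) or (horizontal distance between short_seal_mid and short_place below 0.06 m and z of short_seal_mid in the frame of short_place above 0.02 m and contact force between short_seal and the fingers below 0.1 N)).
It fails at once if a stored seal is disturbed (moved over 10 mm) (distance of any of long_stored_mid, short_stored_mid from where it was at the start of the episode above 0.01 m).
It fails at once if another thing on the desk is pushed over 20 mm (distance of any of eraser, ink_pad, calculator, spray_bottle, stapler from where it was at the start of the episode above 0.02 m).
It also fails if it takes over 72 s, if anything falls off the work surface, if the arm or the gripper's body presses on something with over 40 N, if the wrist force passes 120 N, or if a joint passes its speed limit or range.

## Working session

There is one attempt and no reset: what is moved stays moved. The work goes in short steps, Python scripts to look and compute and a tool call to move; the robot and the scene stay as the last step left them, time stands still between calls to the robot, and variables do not carry over. Pictures are saved under pics/ and viewed, and the job is handed in when it is done.

Besides the shell and the picture viewer there is one more tool, called as a command line: name --argument value ..., lists and objects as JSON in quotes. drive_tool: Moves the arm, as the interface text tells. Its arguments: {"type":"object","properties":{"steps":{"type":"array","items":{"type":"array"}},"jaw":{"type":"number"},"force":{"type":"number"}},"required":["steps"]}

```bash
mkdir -p pics; ls; python3 - <<'E'
from workcell import bot
import cv2
print(bot.read_state())
for n in ("scene","top","wrist"):
    i=bot.camera_info(n);print(n,i)
    cv2.imwrite(f"pics/{n}0.png",bot.read_camera(n)[:,:,::-1])
E
```

```text
pics
{'time': 0.0, 'q': array([ 1.27010752e+00,  2.64742021e-01,  1.60542365e+00, -2.52653780e-05,
        1.27371011e+00, -3.69226878e-02]), 'joint_vel': array([ 1.19035040e-03, -2.93101964e-05,  1.25976702e-03,  1.64143020e-03,
        1.09442009e-03,  1.35869622e-03]), 'joint_torque': array([ 1.36259066e-03, -5.15119600e+01, -3.67311859e+01,  2.90738535e-04,
        1.29206452e-02,  2.06574470e-05]), 'tool_pos': array([0.17578423, 0.65092192, 0.22994273]), 'tcp_rot': array([-0.4130637 , -3.11395406,  0.00354133]), 'wrist_force': array([ 0.41676406,  0.07998583, -0.59124375]), 'torque': array([-0.01079085,  0.03231953,  0.04751186]), 'width': 1.0018840746878304}
scene {'fx': 347.36050568744537, 'fy': 347.36050568744537, 'cx': 260.32044869789877, 'cy': 184.61070230482702, 'position': array([1.16238621, 0.1610229 , 0.58207261]), 'attitude': array([-1.34698839, -1.9904691 ,  1.00402397])}
top {'fx': 446.6806635319942, 'fy': 446.6806635319942, 'cx': 254.9671911931281, 'cy': 195.56285989478468, 'position': array([ 0.31435078, -0.0793895 ,  1.26278606]), 'attitude': array([-2.13839718,  2.11891833, -0.18408756])}
wrist {'fx': 343.0491427696605, 'fy': 343.0491427696605, 'cx': 253.94466965742333, 'cy': 192.48050157823369, 'position': array([0.10862164, 0.67055179, 0.37341008]), 'attitude': array([2.30773969, 1.76597038, 0.24758699])}
```

View pics/scene0.png

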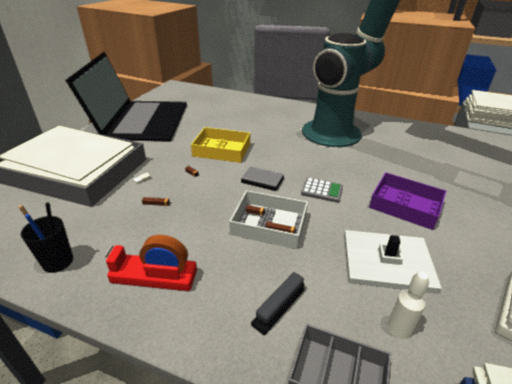

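View pics/top0.png

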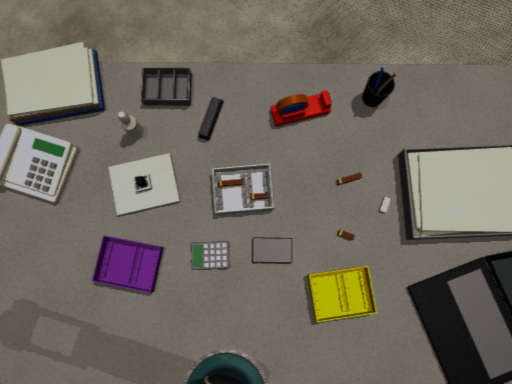

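View pics/wrist0.png

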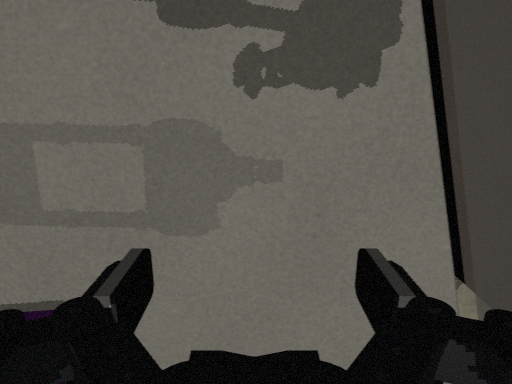

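```bash
cat > h.py <<'E'
import numpy as np, cv2
from scipy.spatial.transform import Rotation as R
from workcell import bot
def ray(i,u,v):
    d=R.from_rotvec(i["attitude"]).as_matrix()@np.array([(u-i["cx"])/i["fx"],(v-i["cy"])/i["fy"],1.])
    return np.array(i["position"]),d
def p2w(i,u,v,z):
    p,d=ray(i,u,v); return p+d*(z-p[2])/d[2]
def w2p(i,P):
    c=R.from_rotvec(i["attitude"]).as_matrix().T@(np.asarray(P)-i["position"])
    return np.array([i["fx"]*c[0]/c[2]+i["cx"],i["fy"]*c[1]/c[2]+i["cy"]])
def crop(img,x0,y0,x1,y1,s,name,step=10):
    c=cv2.resize(img[y0:y1,x0:x1],None,fx=s,fy=s,interpolation=cv2.INTER_CUBIC)
    for x in range((x0//step+1)*step,x1,step):
        cv2.line(c,((x-x0)*s,0),((x-x0)*s,6),(0,0,255),1);cv2.putText(c,str(x),((x-x0)*s+2,14),0,.35,(0,0,255),1)
    for y in range((y0//step+1)*step,y1,step):
        cv2.line(c,(0,(y-y0)*s),(6,(y-y0)*s),(0,0,255),1);cv2.putText(c,str(y),(8,(y-y0)*s+4),0,.35,(0,0,255),1)
    cv2.imwrite(name,c)
def tri(obs):
    A=np.zeros((3,3));b=np.zeros(3)
    for i,u,v in obs:
        p,d=ray(i,u,v);d=d/np.linalg.norm(d);M=np.eye(3)-np.outer(d,d);A+=M;b+=M@p
    return np.linalg.solve(A,b)
E
python3 - <<'E'
from h import *
t=cv2.imread("pics/top0.png");s=cv2.imread("pics/scene0.png")
a=dict()
crop(t,200,155,285,225,8,"pics/c1.png")
crop(t,100,145,190,225,8,"pics/c2.png")
crop(t,320,160,400,250,6,"pics/c3.png")
crop(s,220,180,320,250,8,"pics/c4.png")
i=bot.camera_info("top")
for u,v,z in((212,168,.044),(270,165,.044),(273,209,.044),(215,213,.044),(143,183,.098),(348,180,.015),(346,235,.015)): print(u,v,p2w(i,u,v,z).round(4))
E
```

```text
212 168 [0.6073 0.0459 0.044 ]
270 165 [ 0.6174 -0.1166  0.044 ]
273 209 [ 0.4928 -0.1253  0.044 ]
215 213 [0.4802 0.0343 0.044 ]
143 183 [0.5517 0.223  0.098 ]
348 180 [ 0.5826 -0.3402  0.015 ]
346 235 [ 0.4255 -0.3303  0.015 ]
```

View pics/c1.png

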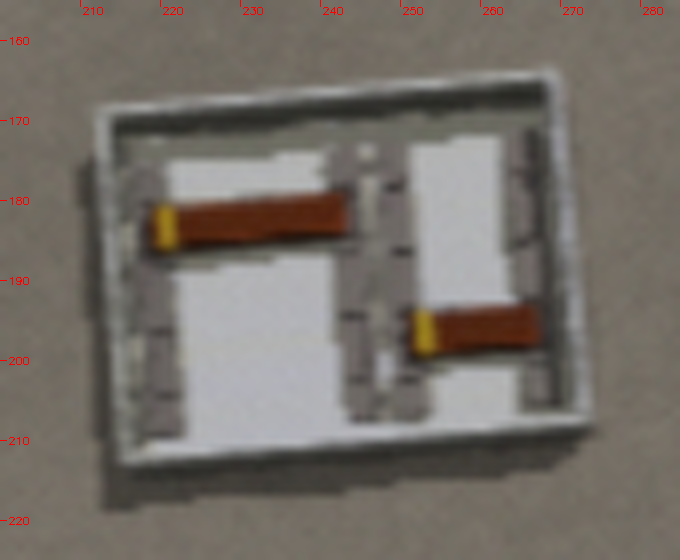

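View pics/c2.png

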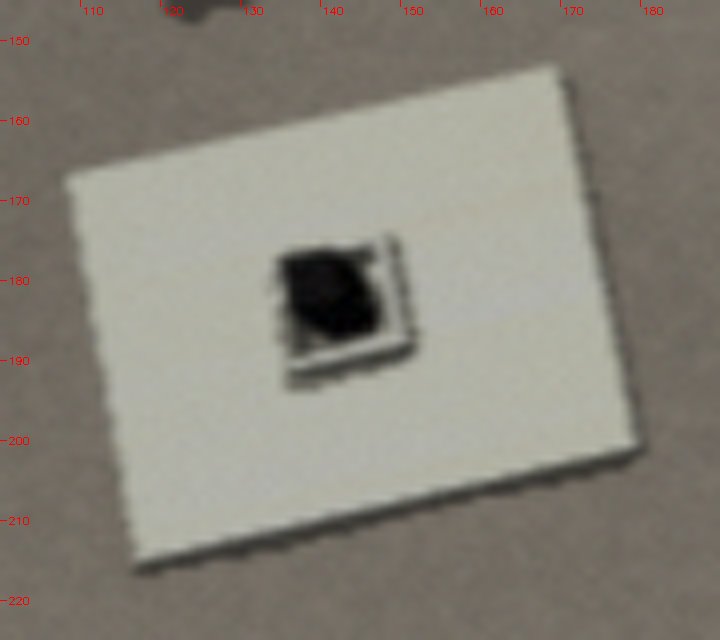

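View pics/c3.png

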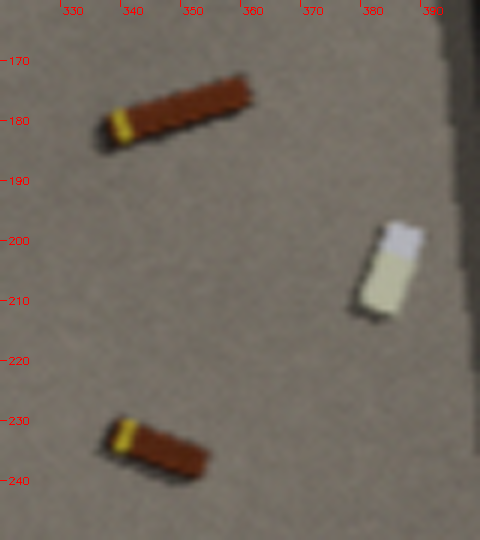

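View pics/c4.png

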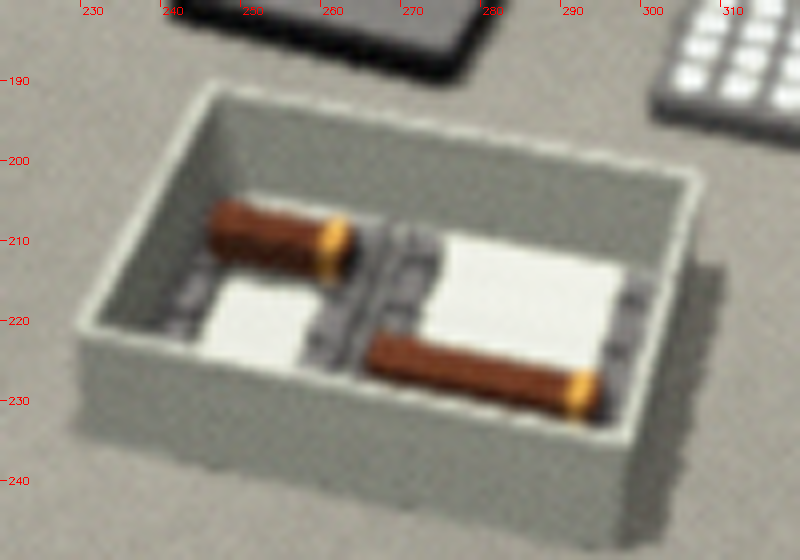

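```bash
cat > fit.py <<'E'
from h import *
from scipy.optimize import least_squares
it=bot.camera_info("top");isc=bot.camera_info("scene")
def fit(obs,x0):
    # obs: (cam,u,v,(x,y,z) local)
    def f(p):
        c,s=np.cos(p[2]),np.sin(p[2]);r=[]
        for i,u,v,L in obs:
            P=[p[0]+c*L[0]-s*L[1],p[1]+s*L[0]+c*L[1],L[2]]
            r+=list(w2p(i,P)-[u,v])
        return r
    r=least_squares(f,x0);return r.x,np.array(r.fun).reshape(-1,2).round(1)
E
python3 - <<'E'
from fit import *
X,Y,Z=.063,.081,.044
t=[(212.1,168.5,(X,Y,Z)),(269.6,163.5,(X,-Y,Z)),(274,208.5,(-X,-Y,Z)),(215.2,213.1,(-X,Y,Z))]
s=[(246.9,190.6,(-X,-Y,Z)),(308.1,201.5,(-X,Y,Z)),(299,235,(X,Y,Z)),(230,221.3,(X,-Y,Z))]
for o in([(it,)+a for a in t],[(isc,)+a for a in s],[(it,)+a for a in t]+[(isc,)+a for a in s]):
    print(*fit(o,[.55,-.04,0]))
# lid: outer top z: knob grip 60 -> collar centre 26 -> top 17
X,Y,Z=.07175,.08975,.017
t=[(108.7,167.2,(X,Y,Z)),(169.3,153.2,(X,-Y,Z)),(179.5,201,(-X,-Y,Z)),(116.9,215.3,(-X,Y,Z))]
print("lid",*fit([(it,)+a for a in t],[.55,.2,0]))
# seals top ends
Z=.015
for n,L,q in(("long",.07,[(338.2,179.8),(362,173.5)]),("short",.046,[(338.7,231.2),(354.7,236)])):pass
p=lambda u,v,z:p2w(it,u,v,z)[:2]
for n,a,b,z in(("long",(337.8,181),(361.7,174.5),.015),("short",(338.3,232.3),(354,237.2),.015),("Lstored",(218.5,184),(243.2,181.7),.025),("Sstored",(251.2,197),(267.3,195.6),.025)):
    A,B=p(*a,z),p(*b,z);d=A-B;print(n,((A+B)/2).round(4),np.linalg.norm(d).round(4),np.degrees(np.arctan2(d[1],d[0])).round(1))
E
```

```text
[ 0.5504059  -0.04103473  0.0940385 ] [[ 0.   0.1]
 [ 0.1  0.3]
 [-0.2 -0.4]
 [ 0.  -0. ]]
[ 0.55119448 -0.03793223  0.09819139] [[-0.5 -0.5]
 [ 0.2  0. ]
 [ 0.2  0.4]
 [ 0.1 -0.1]]
[ 0.55053228 -0.0393553   0.09608999] [[-0.6  0.1]
 [-0.5  0.2]
 [-0.7 -0.5]
 [-0.5 -0. ]
 [-0.8 -0.8]
 [-0.2 -0.2]
 [-0.4  0.1]
 [-0.4 -0.5]]
lid [0.56553029 0.24209067 0.23939668] [[-0.5 -0.2]
 [ 0.3 -0. ]
 [ 0.1  0. ]
 [ 0.1  0.1]]
long [ 0.5892 -0.3454] 0.0715 105.9
short [ 0.4263 -0.3308] 0.0455 73.0
Lstored [ 0.5692 -0.0066] 0.0701 95.9
Sstored [ 0.5313 -0.0872] 0.0455 95.6
```

```bash
cat > plan.py <<'E'
import sys
from h import *
# usage: plan.py x y z yawdeg(jaw y-axis angle) [maxstep mm] [arc: shift evenly]
def plan(t,ang,step=38):
    s=bot.read_state();p=np.array(s["tool_pos"]);M=R.from_rotvec(s["tcp_rot"]).as_matrix()
    a=np.degrees(np.arctan2(M[1,1],M[0,1]))
    d=(np.array(t)-p)*1000;da=(ang-a+90)%180-90
    n=int(max(np.ceil(np.linalg.norm(d)/step),np.ceil(abs(da)/6.9),1))
    print("t",round(s["time"],2),"pos",p.round(4),"ang",a.round(2),"tilt",np.degrees(np.arccos(-M[2,2])).round(2),"F",s["wrist_force"].round(1),"w",round(s["width"],3))
    print("total tool-shift",(M.T@d).round(1),"twist",(-da).round(2),"rows",n)
    out=[]
    for k in range(n):
        b=np.radians(a+da*k/n);y=np.array([np.cos(b),np.sin(b),0]);x=np.array([-y[1],y[0],0])
        w=d/n;out.append([[int(round(w@x)),int(round(w@y)),int(round(-w[2]))],round(-da/n,1)])
    for k in range(0,n,8):print(str(out[k:k+8]).replace(" ",""))
if __name__=="__main__":
    v=list(map(float,sys.argv[1:]));plan(v[:3],v[3],*(v[4:5] or [38]))
E
python3 plan.py .46 .25 .24 -10
```

```text
t 0.15 pos [0.1758 0.6511 0.2302] ang 74.89 tilt 0.1 F [-0.4  0.3 -0.7] w 1.002
total tool-shift [-378.9 -313.1   -9.3] twist 84.89 rows 13
[[[-29,-24,-1],np.float64(6.5)],[[-32,-21,-1],np.float64(6.5)],[[-34,-17,-1],np.float64(6.5)],[[-36,-13,-1],np.float64(6.5)],[[-37,-9,-1],np.float64(6.5)],[[-38,-5,-1],np.float64(6.5)],[[-38,0,-1],np.float64(6.5)],[[-38,4,-1],np.float64(6.5)]]
[[[-37,8,-1],np.float64(6.5)],[[-36,12,-1],np.float64(6.5)],[[-34,16,-1],np.float64(6.5)],[[-32,20,-1],np.float64(6.5)],[[-29,24,-1],np.float64(6.5)]]
```

drive_tool --steps '[[[-29, -24, -1], 6.5], [[-32, -21, -1], 6.5], [[-34, -17, -1], 6.5], [[-36, -13, -1], 6.5], [[-37, -9, -1], 6.5], [[-38, -5, -1], 6.5], [[-38, 0, -1], 6.5], [[-38, 4, -1], 6.5]]' --jaw 0.4 --force 40

```text
time: 0.82
tool_pos: [0.3528, 0.4012, 0.2391]
tcp_rot: [1.743, 2.613, -0.0]
wrist_force: [1.0, 0.6, 1.3]
width: 0.402
```

drive_tool --steps '[[[-37, 8, -1], 6.5], [[-36, 12, -1], 6.5], [[-34, 16, -1], 6.5], [[-32, 20, -1], 6.5], [[-29, 24, -1], 6.5]]'

```text
time: 1.23
tool_pos: [0.462, 0.2472, 0.2442]
tcp_rot: [-2.405, -2.021, 0.0]
wrist_force: [1.4, 0.1, 0.5]
width: 0.396
```

```bash
python3 plan.py .43 -.345 .2 -17
```

```text
t 1.23 pos [0.462  0.2472 0.2442] ang -9.93 tilt 0.01 F [1.4 0.1 0.5] w 0.396
total tool-shift [-588.9   70.7   44.2] twist 7.07 rows 16
[[[-37,4,3],np.float64(0.4)],[[-37,5,3],np.float64(0.4)],[[-37,5,3],np.float64(0.4)],[[-37,5,3],np.float64(0.4)],[[-37,6,3],np.float64(0.4)],[[-37,6,3],np.float64(0.4)],[[-37,6,3],np.float64(0.4)],[[-37,6,3],np.float64(0.4)]]
[[[-36,7,3],np.float64(0.4)],[[-36,7,3],np.float64(0.4)],[[-36,7,3],np.float64(0.4)],[[-36,8,3],np.float64(0.4)],[[-36,8,3],np.float64(0.4)],[[-36,8,3],np.float64(0.4)],[[-36,8,3],np.float64(0.4)],[[-36,9,3],np.float64(0.4)]]
```

drive_tool --steps '[[[-37, 4, 0], 0.4], [[-37, 5, 0], 0.4], [[-37, 5, 0], 0.4], [[-37, 5, 0], 0.4], [[-37, 6, 0], 0.4], [[-37, 6, 0], 0.4], [[-37, 6, 0], 0.4], [[-37, 6, 0], 0.4]]'

```text
time: 1.9
tool_pos: [0.4465, -0.0514, 0.2442]
tcp_rot: [2.456, 1.959, 0.0]
wrist_force: [1.4, -0.3, -0.4]
width: 0.401
```

```bash
cat > snap.py <<'E'
import sys,json
from h import *
n=sys.argv[1];i=bot.camera_info("wrist");im=bot.read_camera("wrist")[:,:,::-1]
cv2.imwrite(f"pics/{n}.png",im)
json.dump({k:np.array(v).tolist() for k,v in i.items()},open(f"pics/{n}.json","w"))
print(i["position"],R.from_rotvec(i["attitude"]).as_matrix()[:,2])
E
python3 snap.py w1
```

```text
[0.46271423 0.01808127 0.38756343] [-0.06050979 -0.27086093 -0.9607148 ]
```

View pics/w1.png

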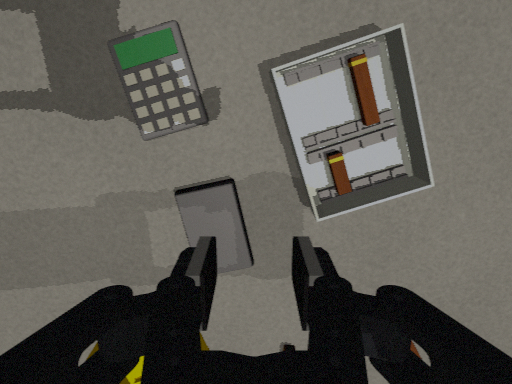

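```bash
python3 -c "
from h import *
crop(cv2.imread('pics/w1.png'),262,15,442,228,4,'pics/w1c.png',20)"
```

```text
(no output)
```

View pics/w1c.png

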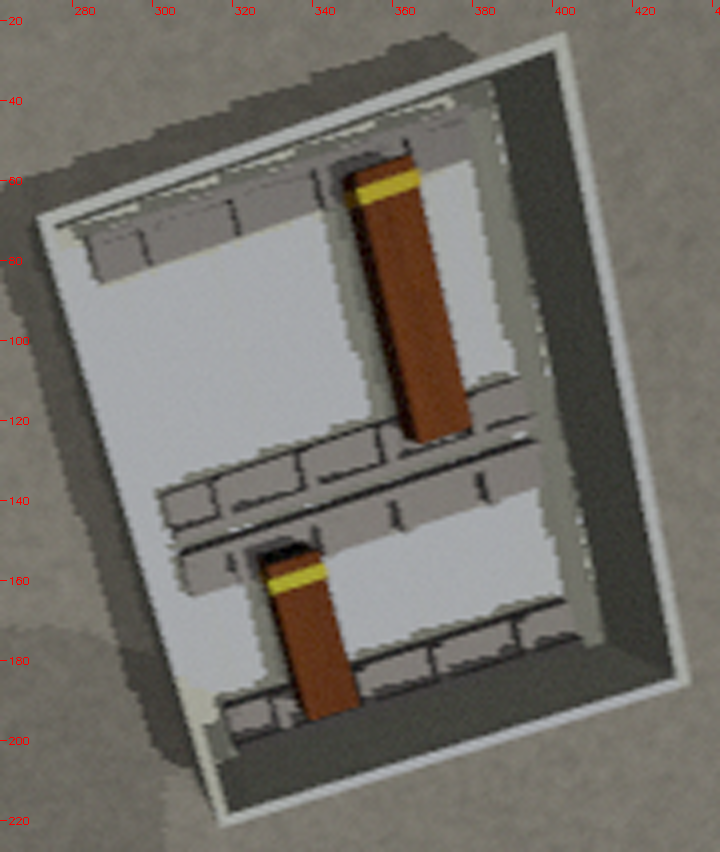

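```bash
python3 - <<'E'
from fit import *
import json
w={k:np.array(v) for k,v in json.load(open("pics/w1.json")).items()}
X,Y,Z=.063,.081,.044
o=[(w,271.5,69,(-X,Y,Z)),(w,403.5,23.3,(X,Y,Z)),(w,434.5,186,(X,-Y,Z)),(w,317.5,222,(-X,-Y,Z))]
x,r=fit(o,[.55,-.04,0]);print(x,r.tolist())
c,s=np.cos(x[2]),np.sin(x[2]);Rm=np.array([[c,s],[-s,c]])
for n,u,v,z in(("Lend+",357,56.3,.025),("Lend-",373,124.4,.025),("Send+",334.5,154,.025),("Send-",345.5,193.3,.025)):
    print(n,(Rm@(p2w(w,u,v,z)[:2]-x[:2])).round(4))
E
```

```text
[ 0.55488    -0.03909407  0.09489409] [[0.3, 0.2], [-0.1, -0.0], [0.0, -0.0], [-0.2, -0.2]]
Lend+ [0.0218 0.0669]
Lend- [ 0.0221 -0.0029]
Send+ [-0.0238 -0.0204]
Send- [-0.0233 -0.0666]
```

drive_tool --steps '[[[-36, 7, 2], 0.4], [[-36, 7, 2], 0.4], [[-36, 7, 2], 0.4], [[-36, 8, 2], 0.4], [[-36, 8, 2], 0.4], [[-36, 8, 2], 0.4], [[-36, 8, 2], 0.4], [[0, 0, 0], 0.4]]'

```text
time: 2.62
tool_pos: [0.4368, -0.3125, 0.2297]
tcp_rot: [2.512, 1.883, -0.004]
wrist_force: [1.1, 0.9, 0.0]
width: 0.4
```

```bash
python3 snap.py w2; python3 plan.py .4263 -.3308 .1 -17
```

```text
[ 0.45728337 -0.24366799  0.37276178] [-0.07768482 -0.26933443 -0.95990835]
t 2.67 pos [ 0.4369 -0.3097  0.2295] ang -16.3 tilt 0.06 F [-0.6  1.1  0.1] w 0.401
total tool-shift [-23.3  -4.1 129.5] twist 0.7 rows 4
[[[-6,-1,32],np.float64(0.2)],[[-6,-1,32],np.float64(0.2)],[[-6,-1,32],np.float64(0.2)],[[-6,-1,32],np.float64(0.2)]]
```

View pics/w2.png

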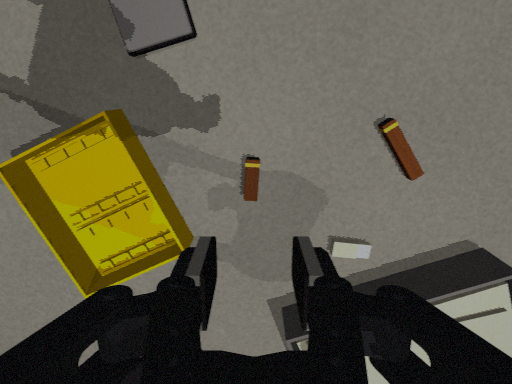

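```bash
python3 -c "
from h import *
im=cv2.imread('pics/w2.png')
crop(im,232,145,272,210,9,'pics/a.png');crop(im,370,110,430,190,7,'pics/b.png')
a=cv2.imread('pics/a.png');b=cv2.imread('pics/b.png')
h=max(a.shape[0],b.shape[0]);f=lambda q:cv2.copyMakeBorder(q,0,h-q.shape[0],0,0,0)
cv2.imwrite('pics/w2c.png',np.hstack([f(a),f(b)]));print(a.shape)"
```

```text
(585, 360, 3)
```

View pics/w2c.png

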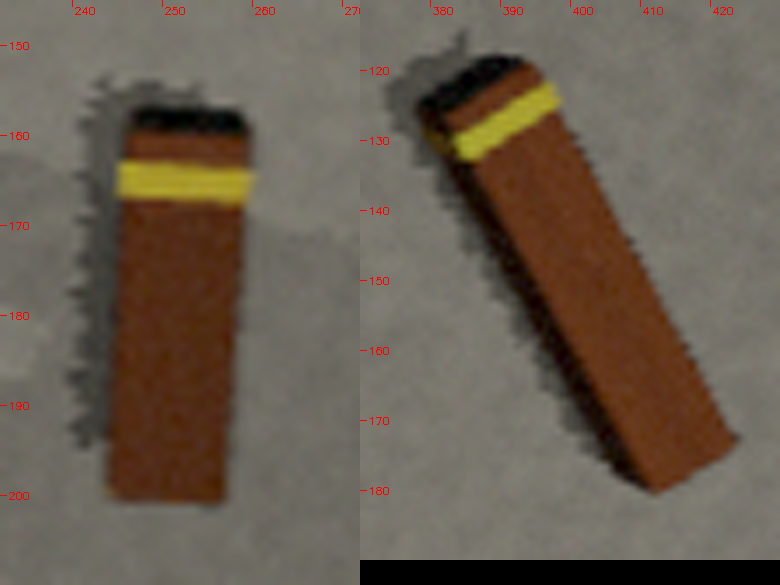

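```bash
python3 - <<'E'
from h import *
import json
w={k:np.array(v) for k,v in json.load(open("pics/w2.json")).items()}
for a,b in(((252.9,159.5),(250.3,200.8)),((388.5,123),(417.7,176.2))):
    A,B=p2w(w,*a,.015)[:2],p2w(w,*b,.015)[:2];d=A-B
    print(((A+B)/2).round(4),np.linalg.norm(d).round(4),np.degrees(np.arctan2(d[1],d[0])).round(1))
E
```

```text
[ 0.4297 -0.3305] 0.0459 70.1
[ 0.5918 -0.3439] 0.0675 107.4
```

```bash
python3 plan.py .428 -.3306 .07 -18.5;python3 snap.py w3
```

```text
t 2.67 pos [ 0.4369 -0.3097  0.2295] ang -16.3 tilt 0.06 F [-0.6  1.1  0.1] w 0.401
total tool-shift [-22.6  -2.5 159.5] twist 2.2 rows 5
[[[-5,-1,32],np.float64(0.4)],[[-5,0,32],np.float64(0.4)],[[-5,0,32],np.float64(0.4)],[[-5,0,32],np.float64(0.4)],[[-5,0,32],np.float64(0.4)]]
[ 0.4574302  -0.24126464  0.37288567] [-0.07802583 -0.26644825 -0.96068585]
```

drive_tool --steps '[[[-5, -1, 32], 0.4], [[-5, 0, 32], 0.4], [[-5, 0, 32], 0.5], [[-5, 0, 32], 0.5], [[-4, 0, 32], 0.5], [[0, 0, 0], 0], [[0, 0, 0], 0]]'

```text
time: 3.3
tool_pos: [0.4283, -0.3271, 0.0686]
tcp_rot: [-2.541, -1.838, 0.002]
wrist_force: [0.7, 0.0, 1.0]
width: 0.399
```

```bash
python3 snap.py w4; python3 plan.py .428 -.3306 .004 -18.5 30
```

```text
[ 0.45151575 -0.25996068  0.21211269] [-0.0898868  -0.26006467 -0.96139832]
t 3.35 pos [ 0.43   -0.3287  0.0708] ang -18.23 tilt 0.05 F [-0.1 -0.5  0.5] w 0.402
total tool-shift [-2.5 -1.3 66.8] twist 0.27 rows 3
[[[-1,0,22],np.float64(0.1)],[[-1,0,22],np.float64(0.1)],[[-1,0,22],np.float64(0.1)]]
```

View pics/w4.png

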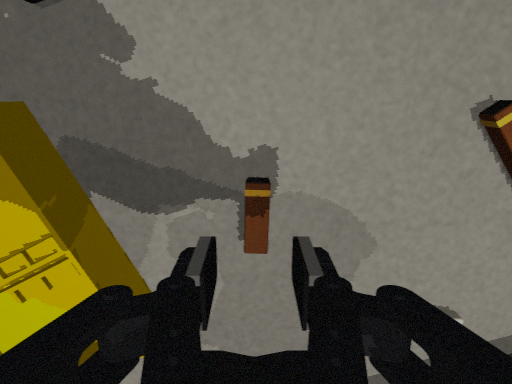

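drive_tool --steps '[[[-1, 0, 22], 0], [[-1, 0, 22], 0], [[0, 0, 20], 0], [[0, 0, 0], 0], [[0, 0, 0], 0]]'

```text
time: 3.77
tool_pos: [0.4301, -0.3318, 0.008]
tcp_rot: [2.545, 1.84, 0.001]
wrist_force: [0.7, 0.7, -1.1]
width: 0.405
```

```bash
python3 snap.py w5; python3 plan.py .428 -.3306 .004 -18.5 30
```

```text
[ 0.45256793 -0.26396375  0.15127092] [-0.08501394 -0.26453123 -0.96062264]
t 3.82 pos [ 0.4308 -0.3325  0.0088] ang -18.28 tilt 0.2 F [-0.  -0.5 -0.3] w 0.399
total tool-shift [ 1.  -3.2  4.8] twist 0.22 rows 1
[[[1,-3,5],np.float64(0.2)]]
```

View pics/w5.png

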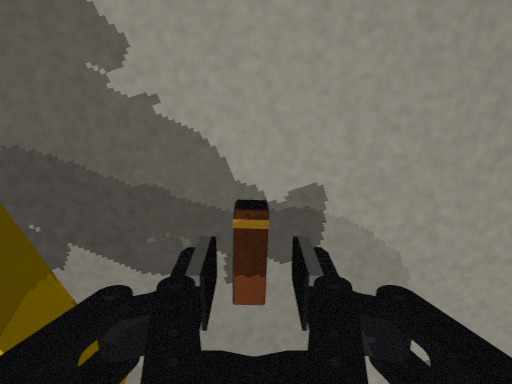

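```bash
python3 - <<'E'
from h import *
import json
w={k:np.array(v) for k,v in json.load(open("pics/w5.json")).items()}
M=R.from_rotvec(w["attitude"]).as_matrix()
# camera pos in world; TCP true ~ state
print(w2p(w,[.4305,-.332,.008]))
for a,b in(((252,208.5),(249.5,304)),):
    A,B=p2w(w,*a,.015)[:2],p2w(w,*b,.015)[:2];d=A-B
    print(((A+B)/2).round(4),np.linalg.norm(d).round(4),np.degrees(np.arctan2(d[1],d[0])).round(1))
E
```

```text
[254.10796143 255.42773419]
[ 0.4297 -0.3295] 0.046 70.2
```

drive_tool --steps '[[[2, -1, 4], 0.5], [[0, 0, 0], 0], [[0, 0, 0], 0]]'

```text
time: 4.07
tool_pos: [0.4295, -0.3299, 0.0035]
tcp_rot: [2.553, 1.828, 0.001]
wrist_force: [-1.1, 0.8, -0.2]
width: 0.4
```

drive_tool --steps '[[[0, 0, 0], 0], [[0, 0, 0], 0], [[0, 0, 0], 0], [[0, 0, 0], 0], [[0, 0, 0], 0], [[0, 0, 0], 0]]' --jaw 0 --force 40

```text
time: 4.57
tool_pos: [0.4293, -0.33, 0.0031]
tcp_rot: [2.554, 1.828, 0.001]
wrist_force: [-0.4, 0.9, 5.1]
width: 0.162
```

```bash
python3 plan.py .428 -.3306 .15 -18.5 30
```

```text
t 4.57 pos [ 0.4293 -0.33    0.0031] ang -18.82 tilt 0.07 F [-0.4  0.9  5.1] w 0.162
total tool-shift [  -1.    -0.8 -146.9] twist -0.32 rows 5
[[[0,0,-29],np.float64(-0.1)],[[0,0,-29],np.float64(-0.1)],[[0,0,-29],np.float64(-0.1)],[[0,0,-29],np.float64(-0.1)],[[0,0,-29],np.float64(-0.1)]]
```

drive_tool --steps '[[[0, 0, -20], 0], [[0, 0, -36], 0], [[0, 0, -36], 0], [[0, 0, -36], 0], [[0, 0, 0], 0]]'

```text
time: 4.98
tool_pos: [0.4329, -0.3331, 0.1383]
tcp_rot: [2.544, 1.821, 0.005]
wrist_force: [0.9, -0.1, -0.0]
width: 0.161
```

```bash
python3 plan.py .5808 -.0818 .13 5.4 36
```

```text
t 4.98 pos [ 0.4329 -0.3331  0.1383] ang -18.82 tilt 0.77 F [ 0.9 -0.1 -0. ] w 0.161
total tool-shift [285.6  58.8   7.6] twist -24.22 rows 9
[[[32,7,1],np.float64(-2.7)],[[31,8,1],np.float64(-2.7)],[[31,9,1],np.float64(-2.7)],[[30,11,1],np.float64(-2.7)],[[30,12,1],np.float64(-2.7)],[[29,14,1],np.float64(-2.7)],[[29,15,1],np.float64(-2.7)],[[28,16,1],np.float64(-2.7)]]
[[[27,18,1],np.float64(-2.7)]]
```

drive_tool --steps '[[[32, 7, 0], -2.7], [[31, 8, 0], -2.7], [[31, 9, 0], -2.7], [[30, 11, 0], -2.7], [[30, 12, 0], -2.7], [[29, 14, 0], -2.7], [[29, 15, 0], -2.7], [[28, 16, 0], -2.7]]'

```text
time: 5.65
tool_pos: [0.5595, -0.105, 0.1296]
tcp_rot: [-2.164, -2.277, 0.001]
wrist_force: [1.4, -0.1, -0.3]
width: 0.162
```

drive_tool --steps '[[[27, 18, 0], -2.6], [[0, 0, 0], 0], [[0, 0, 0], 0], [[0, 0, 0], 0]]'

```text
time: 5.98
tool_pos: [0.5752, -0.0787, 0.1295]
tcp_rot: [-2.114, -2.323, 0.002]
wrist_force: [0.1, -0.1, 0.1]
width: 0.163
```

```bash
python3 plan.py .5808 -.0818 .06 5.4 36; python3 snap.py w6
```

```text
t 5.98 pos [ 0.5752 -0.0787  0.1295] ang 5.41 tilt 0.09 F [ 0.1 -0.1  0.1] w 0.163
total tool-shift [-3.6  5.3 69.5] twist 0.01 rows 2
[[[-2,3,35],np.float64(0.0)],[[-2,3,35],np.float64(0.0)]]
[ 0.56946412 -0.00773086  0.27287406] [ 0.02539318 -0.27688652 -0.96056704]
```

View pics/w6.png

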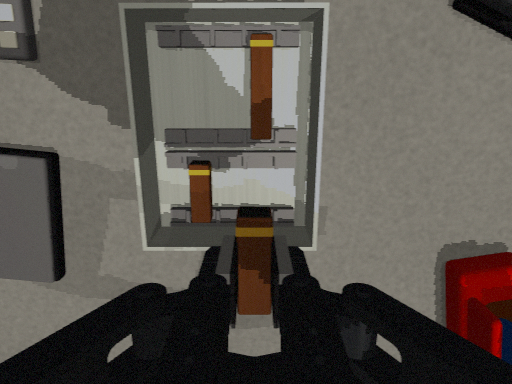

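```bash
python3 -c "
from h import *
crop(cv2.imread('pics/w6.png'),110,0,335,330,3,'pics/w6c.png',20)
cv2.imwrite('pics/w6c.png',cv2.imread('pics/w6c.png')[:800])
"
```

```text
(no output)
```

View pics/w6c.png

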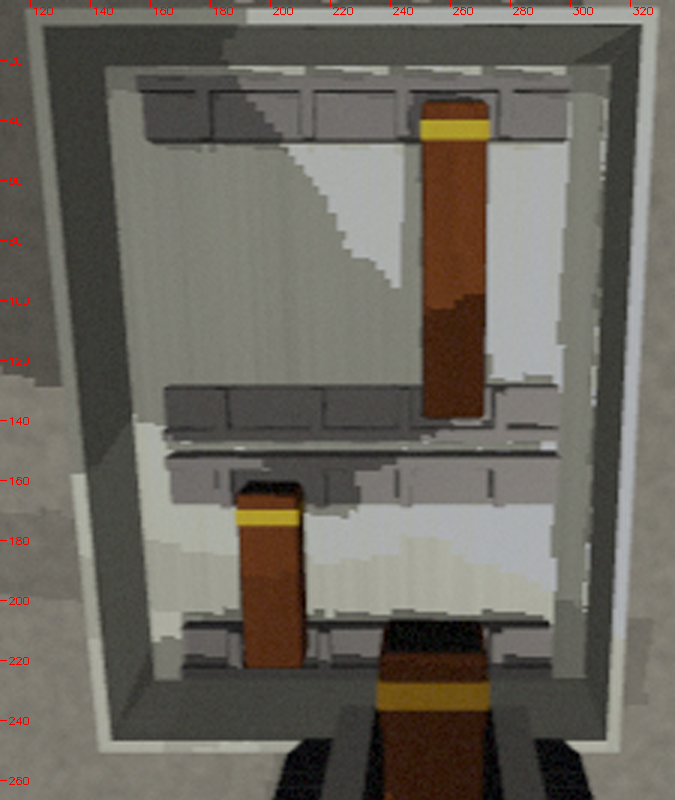

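```bash
cat > tin6.py <<'E'
from fit import *
import json
w={k:np.array(v) for k,v in json.load(open("pics/w6.json")).items()}
X,Y,Z=.063,.081,.044
o=[(w,119.5,3,(-X,Y,Z)),(w,329,3.3,(X,Y,Z)),(w,316.7,250.3,(X,-Y,Z)),(w,143.3,250.7,(-X,-Y,Z))]
x,r=fit(o,[.55,-.04,0]);print(x,r.tolist())
c,s=np.cos(x[2]),np.sin(x[2]);Rm=np.array([[c,s],[-s,c]])
for n,u,v,z in(("Lend+",110+455/3,102/3,.025),("Lend-",110+453/3,416/3,.025),("Send+",110+270/3,495/3,.025),("Send-",110+273/3,667/3,.025),
  ("lipS a",243.5,160,.014),("lipS b",274,160,.014),("held+",110+434/3,655/3,.1265+.015),("held-",254,314,.1415)):
    p=p2w(w,u,v,z)[:2];print(n,p.round(4),(Rm@(p-x[:2])).round(4))
E
python3 tin6.py
```

```text
[ 0.55447958 -0.03852166  0.09445241] [[-0.3, 0.4], [0.5, -0.2], [-0.5, 0.0], [0.3, -0.3]]
Lend+ [0.5709 0.0303] [0.0228 0.067 ]
Lend- [ 0.5773 -0.0386] [ 0.0227 -0.0022]
Send+ [ 0.5346 -0.0619] [-0.022  -0.0214]
Send- [ 0.5376 -0.1069] [-0.0233 -0.0665]
lipS a [ 0.5659 -0.0574] [ 0.0096 -0.0198]
lipS b [ 0.5892 -0.0552] [ 0.033  -0.0199]
held+ [ 0.5743 -0.0565] [ 0.018  -0.0198]
held- [ 0.5782 -0.1016] [ 0.0177 -0.065 ]
```

drive_tool --steps '[[[-1, 3, 25], 0], [[-1, 2, 25], 0], [[0, 0, 22], 0], [[0, 0, 0], 0], [[0, 0, 0], 0], [[0, 0, 0], 0]]'

```text
time: 6.53
tool_pos: [0.5813, -0.0811, 0.0592]
tcp_rot: [2.116, 2.321, 0.001]
wrist_force: [0.6, 0.3, -0.4]
width: 0.167
```

```bash
python3 plan.py .5798 -.0807 .0145 5.4 36; python3 snap.py w7
```

```text
t 6.53 pos [ 0.5813 -0.0811  0.0592] ang 5.31 tilt 0.05 F [ 0.6  0.3 -0.4] w 0.167
total tool-shift [ 0.6 -1.5 44.7] twist -0.09 rows 2
[[[0,-1,22],np.float64(-0.0)],[[0,-1,22],np.float64(-0.0)]]
[ 0.57534296 -0.01015691  0.20255832] [ 0.02724448 -0.27691802 -0.96050724]
```

View pics/w7.png

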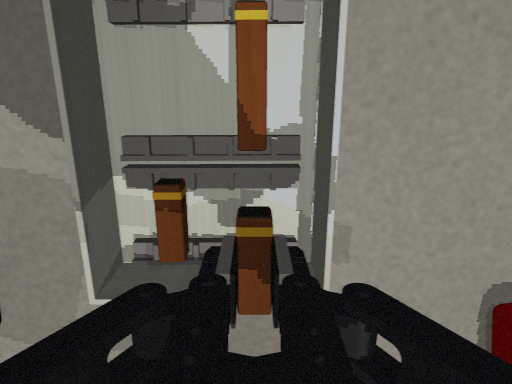

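```bash
python3 -c "
from h import *
crop(cv2.imread('pics/w7.png'),110,120,310,320,4,'pics/w7c.png',20)
"
```

```text
(no output)
```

View pics/w7c.png

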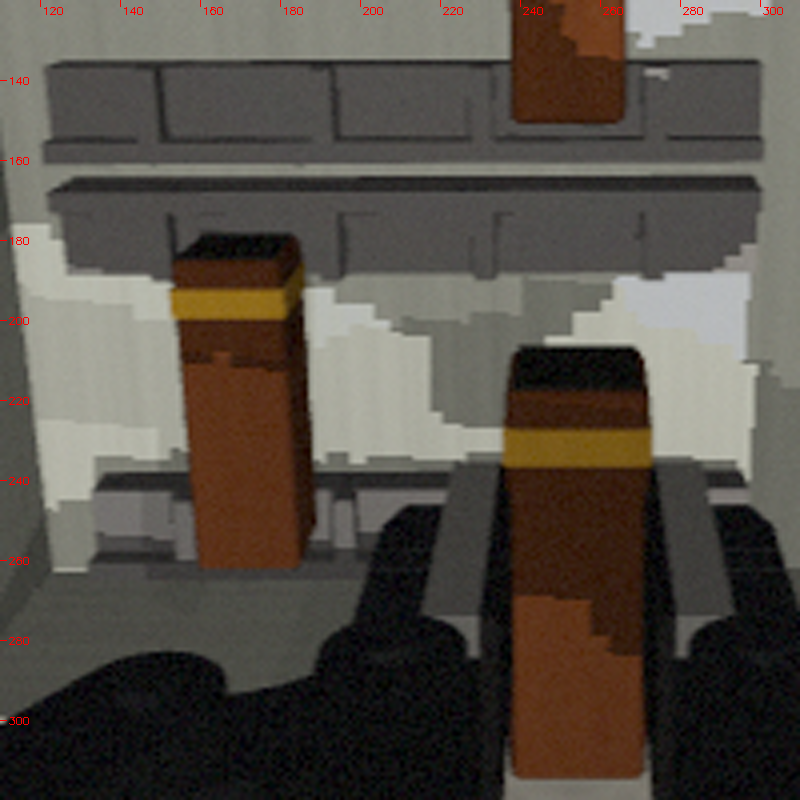

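```bash
python3 - <<'E'
from fit import *
import json
w={k:np.array(v) for k,v in json.load(open("pics/w7.json")).items()}
yaw=.0948;c,s=np.cos(yaw),np.sin(yaw);Rm=np.array([[c,s],[-s,c]])
P=lambda u,v,z:Rm@p2w(w,u,v,z)[:2]
z=.0592-.003+.015
for n,u,v,zz in(("pocket",252.2,183,.014),("held+",110+577/4,120+385/4,z),("held-",110+577/4,120+778/4,z),("S+",110+228/4,120+255/4,.025),("S-",110+248/4,120+567/4,.025),("L-",110+567/4,120+122/4,.025)):
    print(n,P(u,v,zz).round(4))
E
```

```text
pocket [ 0.571  -0.1136]
held+ [ 0.572  -0.1127]
held- [ 0.5719 -0.1591]
S+ [ 0.5255 -0.111 ]
S- [ 0.525  -0.1571]
L- [ 0.5709 -0.0933]
```

drive_tool --steps '[[[1, -1, 15], 0], [[0, 0, 15], 0], [[0, 0, 10], 0], [[0, 0, 3], 0], [[0, 0, 0], 0], [[0, 0, 0], 0]]'

```text
time: 7.08
tool_pos: [0.5806, -0.0794, 0.0161]
tcp_rot: [2.114, 2.323, 0.001]
wrist_force: [-0.1, 0.3, 0.1]
width: 0.164
```

```bash
python3 plan.py .5798 -.0807 .0135 5.4 36; python3 snap.py w8
```

```text
t 7.08 pos [ 0.5806 -0.0794  0.0161] ang 5.38 tilt 0.06 F [-0.1  0.3  0.1] w 0.164
total tool-shift [-1.2 -0.9  2.6] twist -0.02 rows 1
[[[-1,-1,3],np.float64(-0.0)]]
[ 0.57448381 -0.00842136  0.15940803] [ 0.0277916  -0.27682969 -0.96051702]
```

View pics/w8.png

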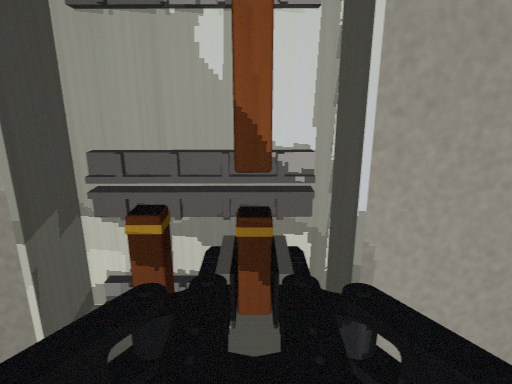

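drive_tool --steps '[[[0, 0, 2], 0], [[0, 0, 1], 0], [[0, 0, 0], 0], [[0, 0, 0], 0]]'

```text
time: 7.47
tool_pos: [0.5808, -0.0794, 0.0131]
tcp_rot: [2.114, 2.322, 0.001]
wrist_force: [0.4, 0.6, 3.7]
width: 0.162
```

drive_tool --steps '[[[0, 0, 0], 0], [[0, 0, 0], 0], [[0, 0, 0], 0], [[0, 0, 0], 0]]' --jaw 0.35

```text
time: 7.8
tool_pos: [0.5796, -0.0792, 0.0119]
tcp_rot: [-2.114, -2.323, 0.001]
wrist_force: [0.6, -0.4, 0.1]
width: 0.348
```

drive_tool --steps '[[[0, 0, -20], 0], [[0, 0, -35], 0], [[0, 0, -35], 0], [[0, 0, -30], 0], [[0, 0, 0], 0]]'

```text
time: 8.22
tool_pos: [0.585, -0.0801, 0.14]
tcp_rot: [2.107, 2.315, 0.01]
wrist_force: [1.2, -0.3, 1.4]
width: 0.354
```

```bash
python3 snap.py w9; python3 plan.py .5905 -.3446 .13 16.8 37
```

```text
[ 0.5772362  -0.00885551  0.28307097] [ 0.03866029 -0.27877129 -0.95957905]
t 8.27 pos [ 0.5834 -0.0798  0.137 ] ang 5.39 tilt 0.51 F [ 0.3 -0.3  0.4] w 0.351
total tool-shift [-264.3  -17.9    7.5] twist -11.41 rows 8
[[[-33,-2,1],np.float64(-1.4)],[[-33,-3,1],np.float64(-1.4)],[[-33,-4,1],np.float64(-1.4)],[[-33,-5,1],np.float64(-1.4)],[[-33,-5,1],np.float64(-1.4)],[[-33,-6,1],np.float64(-1.4)],[[-32,-7,1],np.float64(-1.4)],[[-32,-8,1],np.float64(-1.4)]]
```

View pics/w9.png

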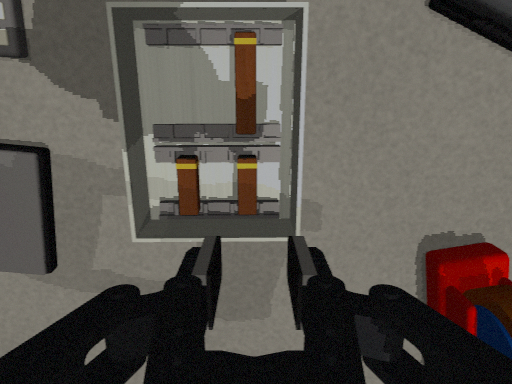

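drive_tool --steps '[[[-33, -2, 0], -1.4], [[-33, -3, 0], -1.4], [[-33, -3, 0], -1.4], [[-33, -4, 0], -1.4], [[-33, -5, 0], -1.4], [[-33, -6, 0], -1.4], [[-32, -6, 0], -1.4], [[-32, -8, 0], -1.4]]' --jaw 0.42

```text
time: 8.93
tool_pos: [0.5891, -0.345, 0.1299]
tcp_rot: [-1.874, -2.517, 0.0]
wrist_force: [0.7, 0.5, 0.9]
width: 0.419
```

drive_tool --steps '[[[0, 0, 20], 0], [[0, 0, 20], 0], [[0, 0, 20], 0], [[0, 0, 0], 0], [[0, 0, 0], 0], [[0, 0, 0], 0]]'

```text
time: 9.43
tool_pos: [0.5902, -0.3438, 0.072]
tcp_rot: [-1.877, -2.518, 0.0]
wrist_force: [0.3, -0.1, -0.5]
width: 0.422
```

```bash
python3 snap.py w10; python3 plan.py .5908 -.344 .01 16.8 37
```

```text
[ 0.57086257 -0.27556103  0.21541327] [ 0.07925673 -0.26595606 -0.96072147]
t 9.48 pos [ 0.591  -0.3442  0.0732] ang 16.61 tilt 0.07 F [-0.4 -0.6  0.2] w 0.42
total tool-shift [ 0.3 -0.2 63.2] twist -0.19 rows 2
[[[0,0,32],np.float64(-0.1)],[[0,0,32],np.float64(-0.1)]]
```

View pics/w10.png

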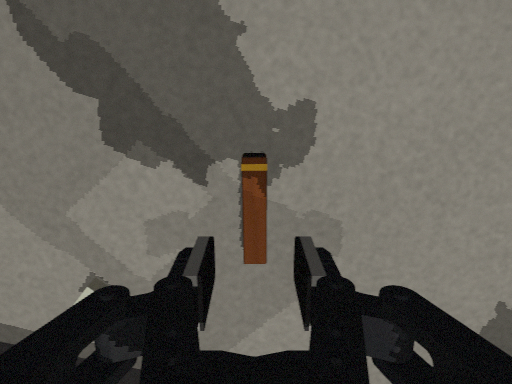

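```bash
python3 - <<'E'
from h import *
import json
w={k:np.array(v) for k,v in json.load(open("pics/w10.json")).items()}
for a,b in(((254,157),(255,264)),):
    A,B=p2w(w,*a,.015)[:2],p2w(w,*b,.015)[:2];d=A-B
    print(((A+B)/2).round(4),np.linalg.norm(d).round(4),np.degrees(np.arctan2(d[1],d[0])).round(1))
E
```

```text
[ 0.5915 -0.3436] 0.07 107.1
```

Descend to z≈4 mm and grip.

drive_tool --steps '[[[0, 0, 25], -0.2], [[0, 0, 25], 0], [[0, 0, 17], 0], [[0, 0, 2], 0], [[0, 0, 0], 0], [[0, 0, 0], 0]]'

```text
time: 9.98
tool_pos: [0.5916, -0.3447, 0.0052]
tcp_rot: [1.871, 2.52, 0.0]
wrist_force: [0.4, -0.5, 0.7]
width: 0.423
```

drive_tool --steps '[[[0, 0, 0], 0], [[0, 0, 0], 0], [[0, 0, 0], 0], [[0, 0, 0], 0], [[0, 0, 0], 0], [[0, 0, 0], 0]]' --jaw 0 --force 40

```text
time: 10.48
tool_pos: [0.5921, -0.3451, 0.0058]
tcp_rot: [1.871, 2.519, 0.001]
wrist_force: [0.3, 1.0, 6.2]
width: 0.157
```

drive_tool --steps '[[[0, 0, -20], 0], [[0, 0, -36], 0], [[0, 0, -36], 0], [[0, 0, -34], 0], [[0, 0, 0], 0], [[0, 0, 0], 0]]'

```text
time: 10.98
tool_pos: [0.5926, -0.3455, 0.1337]
tcp_rot: [1.869, 2.516, 0.001]
wrist_force: [-0.9, 0.1, -1.5]
width: 0.162
```

```bash
python3 plan.py .528 -.0095 .13 5.4 37
```

```text
t 10.98 pos [ 0.5926 -0.3455  0.1337] ang 16.78 tilt 0.44 F [-0.9  0.1 -1.5] w 0.162
total tool-shift [340.4  35.2   1.9] twist 11.38 rows 10
[[[34,4,0],np.float64(1.1)],[[34,3,0],np.float64(1.1)],[[34,2,0],np.float64(1.1)],[[34,1,0],np.float64(1.1)],[[34,1,0],np.float64(1.1)],[[34,0,0],np.float64(1.1)],[[34,-1,0],np.float64(1.1)],[[34,-1,0],np.float64(1.1)]]
[[[34,-2,0],np.float64(1.1)],[[34,-3,0],np.float64(1.1)]]
```

drive_tool --steps '[[[34, 4, 0], 1.1], [[34, 3, 0], 1.1], [[34, 2, 0], 1.1], [[34, 1, 0], 1.1], [[34, 1, 0], 1.1], [[34, 0, 0], 1.1], [[34, -1, 0], 1.2], [[34, -1, 0], 1.2]]'

```text
time: 11.65
tool_pos: [0.5359, -0.0749, 0.1273]
tcp_rot: [-2.065, -2.363, 0.003]
wrist_force: [1.1, 0.8, 0.2]
width: 0.162
```

drive_tool --steps '[[[34, -2, 0], 1.2], [[35, -3, 0], 1.2], [[0, 0, 0], 0], [[0, 0, 0], 0], [[0, 0, 0], 0]]'

```text
time: 12.07
tool_pos: [0.5238, -0.0089, 0.1282]
tcp_rot: [-2.112, -2.324, 0.002]
wrist_force: [-0.1, 0.2, -0.4]
width: 0.16
```

```bash
python3 plan.py .5275 -.008 .065 5.4 37
```

```text
t 12.07 pos [ 0.5238 -0.0089  0.1282] ang 5.46 tilt 0.11 F [-0.1  0.2 -0.4] w 0.16
total tool-shift [ 0.6  3.8 63.2] twist 0.06 rows 2
[[[0,2,32],np.float64(0.0)],[[0,2,32],np.float64(0.0)]]
```

drive_tool --steps '[[[0, 2, 25], 0], [[0, 2, 25], 0], [[0, 0, 18], 0], [[0, 0, 0], 0], [[0, 0, 0], 0], [[0, 0, 0], 0]]'

```text
time: 12.57
tool_pos: [0.5293, -0.0094, 0.0619]
tcp_rot: [2.116, 2.321, 0.001]
wrist_force: [0.4, -0.2, 0.6]
width: 0.159
```

```bash
python3 plan.py .5275 -.008 .015 5.4 37; python3 snap.py w11
```

```text
t 12.57 pos [ 0.5293 -0.0094  0.0619] ang 5.3 tilt 0.04 F [ 0.4 -0.2  0.6] w 0.159
total tool-shift [ 1.6 -1.7 46.9] twist -0.1 rows 2
[[[1,-1,23],np.float64(-0.0)],[[1,-1,23],np.float64(-0.0)]]
[0.52335866 0.06154655 0.20522071] [ 0.02705736 -0.27684271 -0.96053423]
```

View pics/w11.png

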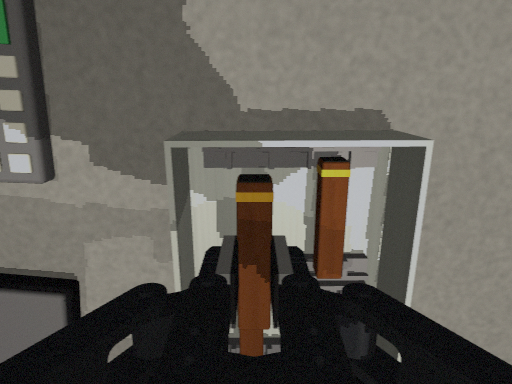

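```bash
python3 -c "
from h import *
crop(cv2.imread('pics/w11.png'),160,120,440,360,2,'pics/x.png',20)
crop(cv2.imread('pics/w11.png'),160,120,370,290,3,'pics/w11c.png',20)
"
```

```text
(no output)
```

View pics/w11c.png

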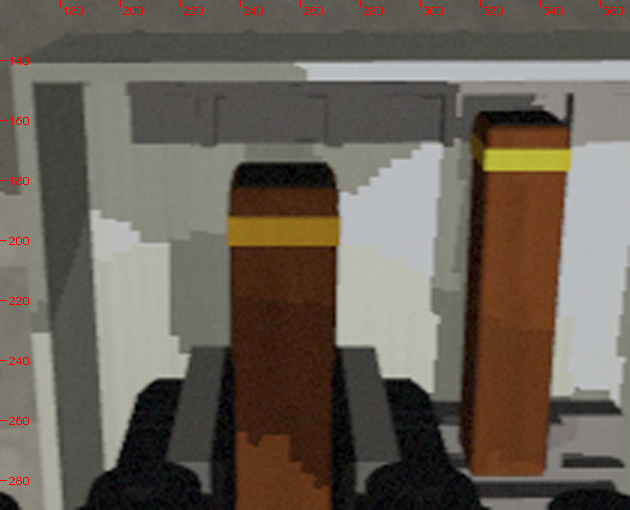

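```bash
python3 - <<'E'
from fit import *
import json
w={k:np.array(v) for k,v in json.load(open("pics/w11.json")).items()}
yaw=.0948;c,s=np.cos(yaw),np.sin(yaw);Rm=np.array([[c,s],[-s,c]])
P=lambda u,v,z:Rm@p2w(w,u,v,z)[:2]
z=.0619-.0045+.015
for n,u,v,zz in(("pocket",250.5,160,.014),("held+",254.7,182.3,z),("held-",252,354,z),("L+",333.3,161.7,.025),("L-",328.3,278.3,.025)):
    print(n,P(u,v,zz).round(4))
E
```

```text
pocket [ 0.5251 -0.0245]
held+ [ 0.5273 -0.0225]
held- [ 0.5258 -0.1052]
L+ [ 0.5693 -0.0235]
L- [ 0.5707 -0.0933]
```

```bash
python3 -c "
from h import *
crop(cv2.imread('pics/w11.png'),200,160,310,365,4,'pics/x.png',20)
im=cv2.imread('pics/x.png'); im=cv2.convertScaleAbs(im,alpha=1.6,beta=20); cv2.imwrite('pics/x2.png',im[:800])
"
```

```text
(no output)
```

View pics/x2.png

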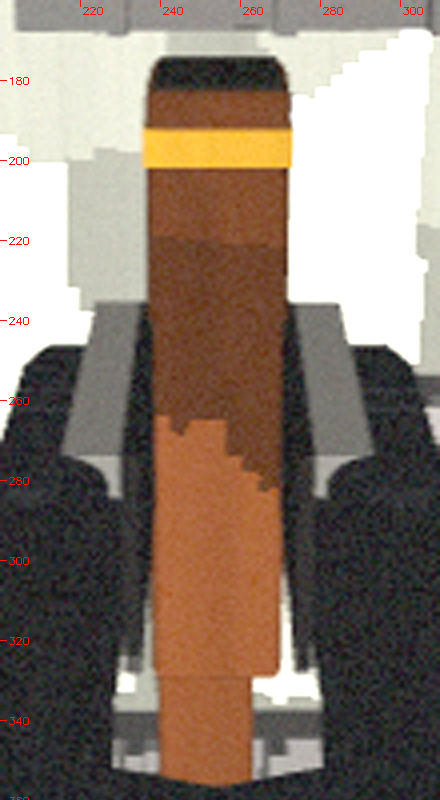

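```bash
python3 - <<'E'
from fit import *
import json
w={k:np.array(v) for k,v in json.load(open("pics/w11.json")).items()}
yaw=.0948;c,s=np.cos(yaw),np.sin(yaw);Rm=np.array([[c,s],[-s,c]])
P=lambda u,v,z:Rm@p2w(w,u,v,z)[:2]
z=.0619-.0045+.015
for n,u,v,zz in(("held+",254,182.5,z),("held-",254,329,z)):
    print(n,P(u,v,zz).round(4))
E
```

```text
held+ [ 0.527  -0.0226]
held- [ 0.5268 -0.0915]
```

drive_tool --steps '[[[-1, -2, 16], 0], [[0, 0, 16], 0], [[0, 0, 10], 0], [[0, 0, 2], 0], [[0, 0, 0], 0], [[0, 0, 0], 0]]'

```text
time: 13.12
tool_pos: [0.5275, -0.0097, 0.0181]
tcp_rot: [2.114, 2.323, 0.001]
wrist_force: [-0.1, -0.3, -0.7]
width: 0.164
```

```bash
python3 plan.py .5275 -.009 .0155 5.4 37; python3 snap.py w12
```

```text
t 13.12 pos [ 0.5275 -0.0097  0.0181] ang 5.39 tilt 0.07 F [-0.1 -0.3 -0.7] w 0.164
total tool-shift [0.7 0.1 2.6] twist -0.01 rows 1
[[[1,0,3],np.float64(-0.0)]]
[0.52135137 0.06128773 0.16147761] [ 0.02803514 -0.27672002 -0.96054155]
```

View pics/w12.png

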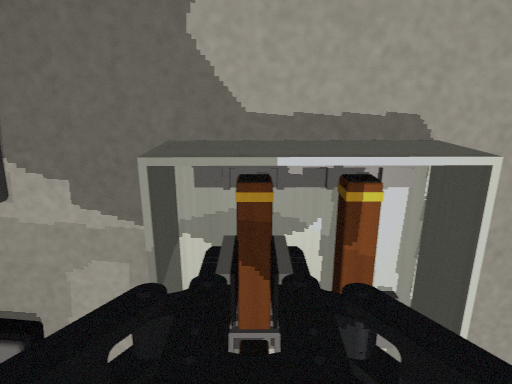

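drive_tool --steps '[[[0, 0, 2], 0], [[0, 0, 1], 0], [[0, 0, 0], 0], [[0, 0, 0], 0]]'

```text
time: 13.5
tool_pos: [0.5279, -0.0096, 0.0158]
tcp_rot: [2.113, 2.322, 0.002]
wrist_force: [-1.1, 0.4, 5.6]
width: 0.161
```

drive_tool --steps '[[[0, 0, 0], 0], [[0, 0, 0], 0], [[0, 0, 0], 0], [[0, 0, 0], 0]]' --jaw 0.35

```text
time: 13.83
tool_pos: [0.5266, -0.0096, 0.0142]
tcp_rot: [-2.114, -2.323, 0.0]
wrist_force: [-0.5, 1.2, 0.5]
width: 0.351
```

drive_tool --steps '[[[0, 0, -20], 0], [[0, 0, -36], 0], [[0, 0, -40], 0], [[0, 0, -40], 0], [[0, 0, -30], 0], [[0, 0, 0], 0], [[0, 0, 0], 0]]'

```text
time: 14.42
tool_pos: [0.5286, -0.0097, 0.1831]
tcp_rot: [2.111, 2.32, 0.006]
wrist_force: [-0.3, 0.0, -0.9]
width: 0.353
```

```bash
python3 snap.py w13; python3 plan.py .567 .2405 .20 13.7 37
```

```text
[0.52182916 0.06129189 0.32635113] [ 0.03229381 -0.2769925  -0.96032925]
t 14.47 pos [ 0.5269 -0.0096  0.1807] ang 5.38 tilt 0.07 F [-0.4 -0.2 -0.6] w 0.35
total tool-shift [245.2  63.4 -19.3] twist -8.32 rows 7
[[[35,9,-3],np.float64(-1.2)],[[35,10,-3],np.float64(-1.2)],[[35,11,-3],np.float64(-1.2)],[[34,11,-3],np.float64(-1.2)],[[34,12,-3],np.float64(-1.2)],[[34,13,-3],np.float64(-1.2)],[[34,13,-3],np.float64(-1.2)]]
```

View pics/w13.png

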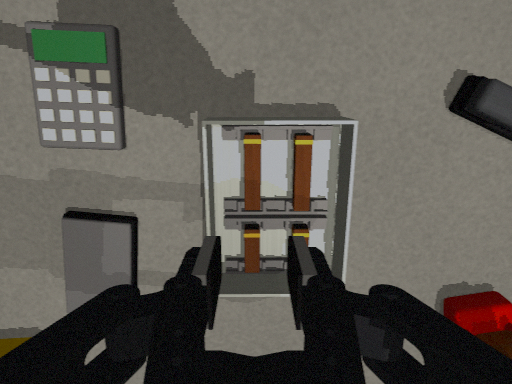

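drive_tool --steps '[[[34, 9, -3], -1.2], [[34, 10, -3], -1.2], [[34, 10, -3], -1.2], [[33, 11, -3], -1.2], [[33, 12, -3], -1.2], [[33, 12, -3], -1.2], [[32, 13, -3], -1.2], [[0, 0, 0], 0]]' --jaw 0.6

```text
time: 15.13
tool_pos: [0.5658, 0.238, 0.1989]
tcp_rot: [-1.931, -2.474, 0.0]
wrist_force: [0.4, 0.7, 0.5]
width: 0.601
```

drive_tool --steps '[[[0, 0, 0], 0], [[0, 0, 0], 0]]'

```text
time: 15.3
tool_pos: [0.565, 0.2321, 0.1986]
tcp_rot: [-1.937, -2.471, 0.007]
wrist_force: [-0.6, -0.9, -0.3]
width: 0.599
```

```bash
python3 plan.py .567 .2405 .20 13.7 37;python3 snap.py w14
```

```text
t 15.3 pos [0.565  0.2321 0.1986] ang 13.83 tilt 0.28 F [-0.6 -0.9 -0.3] w 0.599
total tool-shift [ 7.6  4.  -1.5] twist 0.13 rows 1
[[[8,4,-1],np.float64(0.1)]]
[0.54937909 0.30167478 0.34183272] [ 0.06277689 -0.27191461 -0.96027158]
```

View pics/w14.png

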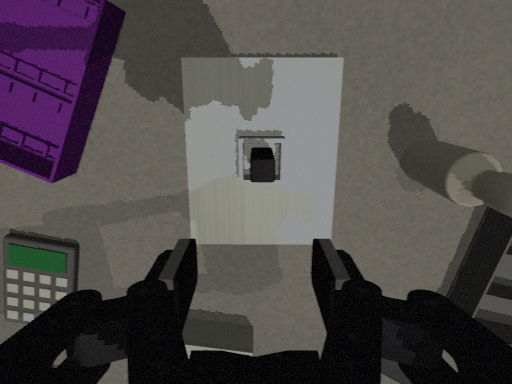

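```bash
python3 -c "
from h import *
im=cv2.imread('pics/w14.png')
crop(im,170,45,355,255,4,'pics/w14c.png',20);im=cv2.imread('pics/w14c.png');cv2.imwrite('pics/w14c.png',im[:,:740])
"
```

```text
(no output)
```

View pics/w14c.png

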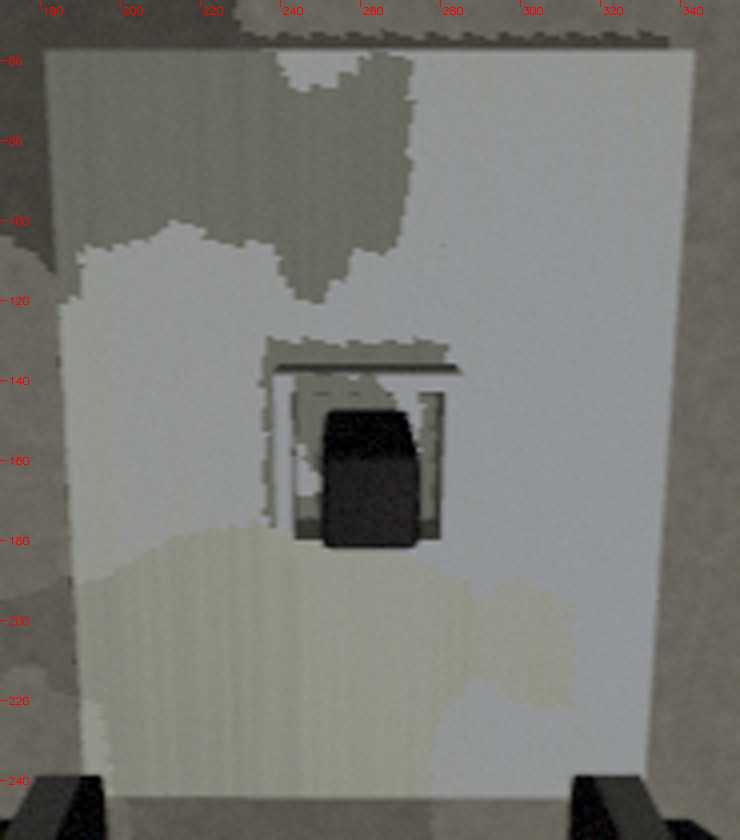

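```bash
python3 - <<'E'
from fit import *
import json
w={k:np.array(v) for k,v in json.load(open("pics/w14.json")).items()}
X,Y,Z=.07175,.08975,.017
o=[(w,181.3,57,(-X,Y,Z)),(w,343.5,57.3,(X,Y,Z)),(w,331.5,244.5,(X,-Y,Z)),(w,190.7,244.5,(-X,-Y,Z))]
x,r=fit(o,[.56,.24,.24]);print(x,np.degrees(x[2]),r.tolist())
print(p2w(w,262.6,170.6,.073), p2w(w,250.8,170,.073)-p2w(w,274.5,170,.073), p2w(w,262,159.5,.073)-p2w(w,262,181.7,.073))
print(w2p(w,[.567,.2405,.041]), "bottle base?", p2w(w,465,180,.1))
E
```

```text
[0.56954753 0.24503116 0.23969608] 13.73357376562407 [[0.0, 0.5], [-0.0, 0.3], [-0.8, -0.5], [0.8, -0.8]]
[0.56934267 0.24493894 0.073     ] [-0.01842687 -0.00453179  0.        ] [-0.0044436   0.01763486  0.        ]
[258.11446363 166.90732631] bottle base? [0.71145408 0.2789094  0.1       ]
```

drive_tool --steps '[[[6, 3, 25], 0], [[5, 2, 25], 0.1], [[0, 0, 25], 0], [[0, 0, 0], 0], [[0, 0, 0], 0], [[0, 0, 0], 0]]'

```text
time: 15.85
tool_pos: [0.5692, 0.2437, 0.1271]
tcp_rot: [1.942, 2.469, 0.001]
wrist_force: [0.4, 0.6, 0.6]
width: 0.6
```

```bash
python3 plan.py .5685 .245 .041 13.7 37;python3 snap.py w15; python3 -c "
from h import *
im=cv2.imread('pics/w15.png')
crop(im,150,120,350,300,4,'pics/w15c.png',20)"
```

```text
t 15.85 pos [0.5692 0.2437 0.1271] ang 13.61 tilt 0.03 F [0.4 0.6 0.6] w 0.6
total tool-shift [ 1.4 -0.4 86.1] twist -0.09 rows 3
[[[0,0,29],np.float64(-0.0)],[[0,0,29],np.float64(-0.0)],[[0,0,29],np.float64(-0.0)]]
[0.55315663 0.3130164  0.27042892] [ 0.06641809 -0.27006557 -0.9605484 ]
```

View pics/w15c.png

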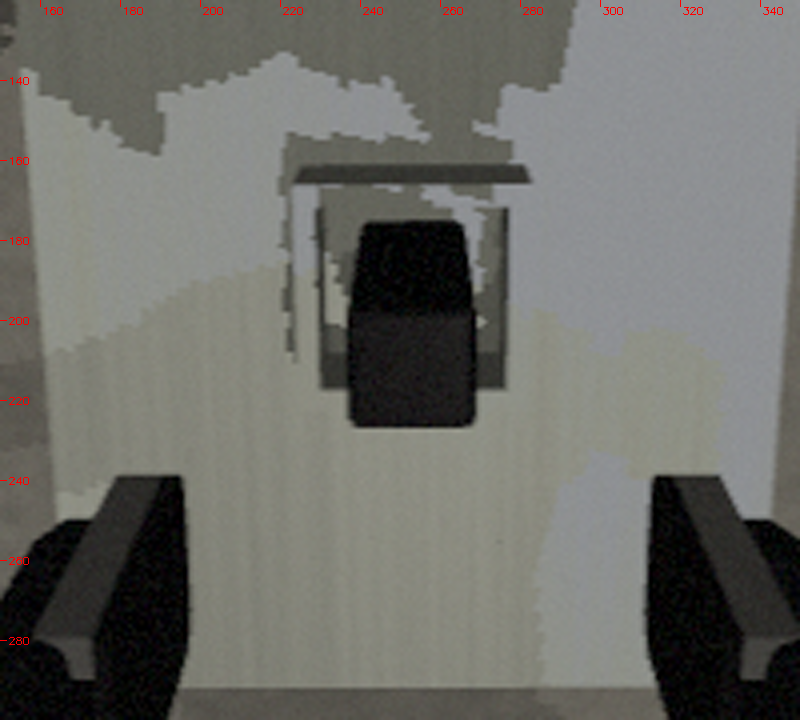

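```bash
python3 - <<'E'
from fit import *
import json
w={k:np.array(v) for k,v in json.load(open("pics/w15.json")).items()}
print(p2w(w,253.3,212.6,.073))
E
```

```text
[0.56941721 0.24500476 0.073     ]
```

drive_tool --steps '[[[1, 0, 25], 0], [[0, 0, 25], 0], [[0, 0, 20], 0], [[0, 0, 12], 0], [[0, 0, 3], 0], [[0, 0, 0], 0], [[0, 0, 0], 0]]'

```text
time: 16.48
tool_pos: [0.5698, 0.246, 0.0429]
tcp_rot: [1.94, 2.469, 0.003]
wrist_force: [-0.5, -0.5, 0.5]
width: 0.603
```

```bash
python3 plan.py .5687 .245 .041 13.7 37;python3 snap.py w16
```

```text
t 16.48 pos [0.5698 0.246  0.0429] ang 13.68 tilt 0.15 F [-0.5 -0.5  0.5] w 0.603
total tool-shift [-0.7 -1.3  1.9] twist -0.02 rows 1
[[[-1,-1,2],np.float64(-0.0)]]
[0.5534361  0.31514705 0.18632402] [ 0.06860024 -0.26914413 -0.96065365]
```

View pics/w16.png

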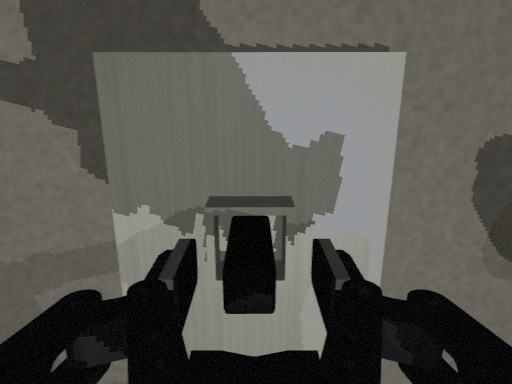

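drive_tool --steps '[[[-1, -2, 1], 0], [[0, 0, 0], 0], [[0, 0, 0], 0]]'

```text
time: 16.78
tool_pos: [0.5671, 0.2443, 0.0411]
tcp_rot: [1.941, 2.47, 0.002]
wrist_force: [-0.3, -0.3, -0.0]
width: 0.6
```

drive_tool --steps '[[[0, 0, 0], 0], [[0, 0, 0], 0], [[0, 0, 0], 0], [[0, 0, 0], 0], [[0, 0, 0], 0], [[0, 0, 0], 0], [[0, 0, 0], 0]]' --jaw 0 --force 90

```text
time: 17.37
tool_pos: [0.5672, 0.2444, 0.0408]
tcp_rot: [1.941, 2.47, 0.001]
wrist_force: [0.4, 0.7, 4.9]
width: 0.22
```

drive_tool --steps '[[[0, 0, -5], 0], [[0, 0, -15], 0], [[0, 0, -20], 0], [[0, 0, -25], 0], [[0, 0, -25], 0], [[0, 0, -20], 0], [[0, 0, 0], 0], [[0, 0, 0], 0]]'

```text
time: 18.03
tool_pos: [0.5669, 0.2442, 0.1505]
tcp_rot: [1.941, 2.47, 0.002]
wrist_force: [-1.4, 0.4, -4.1]
width: 0.221
```

```bash
python3 plan.py .553 -.0386 .16 5.4 30;python3 snap.py w17
```

```text
t 18.03 pos [0.5669 0.2442 0.1505] ang 13.68 tilt 0.07 F [-1.4  0.4 -4.1] w 0.221
total tool-shift [-271.5  -80.4   -9.6] twist 8.28 rows 10
[[[-27,-8,-1],np.float64(0.8)],[[-27,-8,-1],np.float64(0.8)],[[-27,-7,-1],np.float64(0.8)],[[-27,-7,-1],np.float64(0.8)],[[-28,-6,-1],np.float64(0.8)],[[-28,-6,-1],np.float64(0.8)],[[-28,-6,-1],np.float64(0.8)],[[-28,-5,-1],np.float64(0.8)]]
[[[-28,-5,-1],np.float64(0.8)],[[-28,-4,-1],np.float64(0.8)]]
[0.55074875 0.3134462  0.29384046] [ 0.06731649 -0.26961544 -0.96061231]
```

View pics/w17.png

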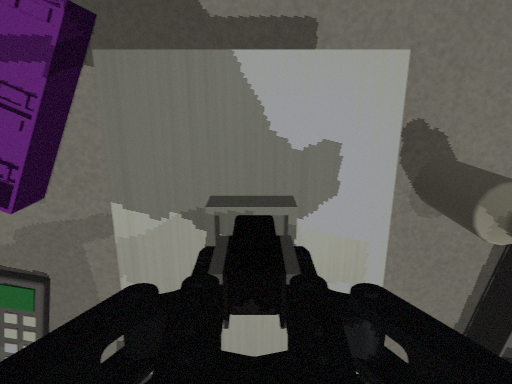

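drive_tool --steps '[[[-12, -4, 0], 0.8], [[-24, -7, 0], 0.8], [[-30, -8, 0], 0.8], [[-32, -9, 0], 0.9], [[-32, -8, 0], 0.9], [[-32, -7, 0], 0.9], [[-32, -7, 0], 0.9], [[-30, -6, 0], 0.9]]'

```text
time: 18.75
tool_pos: [0.5496, 0.0112, 0.1475]
tcp_rot: [-2.086, -2.345, 0.006]
wrist_force: [-0.1, 0.2, -4.0]
width: 0.217
```

drive_tool --steps '[[[-24, -4, 0], 0.8], [[-14, -2, 0], 0.6], [[-7, -1, 0], 0], [[0, 0, 0], 0], [[0, 0, 0], 0], [[0, 0, 0], 0]]'

```text
time: 19.25
tool_pos: [0.5497, -0.0311, 0.1494]
tcp_rot: [-2.113, -2.323, 0.001]
wrist_force: [0.5, -0.5, -3.1]
width: 0.218
```

```bash
python3 plan.py .553 -.0386 .11 5.4 30
```

```text
t 19.25 pos [ 0.5497 -0.0311  0.1494] ang 5.41 tilt 0.1 F [ 0.5 -0.5 -3.1] w 0.218
total tool-shift [-7.8  2.6 39.4] twist 0.01 rows 2
[[[-4,1,20],np.float64(0.0)],[[-4,1,20],np.float64(0.0)]]
```

drive_tool --steps '[[[-4, 2, 15], 0], [[-4, 1, 15], 0], [[0, 0, 10], 0], [[0, 0, 0], 0], [[0, 0, 0], 0], [[0, 0, 0], 0]]'

```text
time: 19.75
tool_pos: [0.5544, -0.039, 0.1107]
tcp_rot: [2.113, 2.324, 0.001]
wrist_force: [0.1, 0.8, -3.7]
width: 0.214
```

```bash
python3 plan.py .553 -.0386 .075 5.4 30; python3 snap.py w18; python3 - <<'E'
from h import *
s=bot.read_camera("scene")[:,:,::-1].copy();t=bot.read_camera("top")[:,:,::-1].copy()
crop(s,190,140,340,270,5,"pics/s18.png",20);crop(t,190,140,300,230,7,"pics/t18.png")
E
```

```text
t 19.75 pos [ 0.5544 -0.039   0.1107] ang 5.44 tilt 0.03 F [ 0.1  0.8 -3.7] w 0.214
total tool-shift [ 0.5 -1.4 35.7] twist 0.04 rows 2
[[[0,-1,18],np.float64(0.0)],[[0,-1,18],np.float64(0.0)]]
[0.54829428 0.03197339 0.25408496] [ 0.02748073 -0.27650644 -0.96061907]
```

View pics/w18.png

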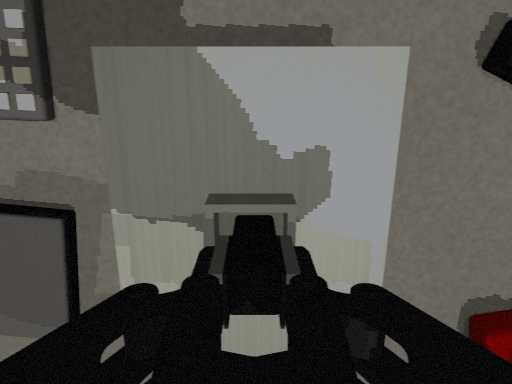

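View pics/s18.png

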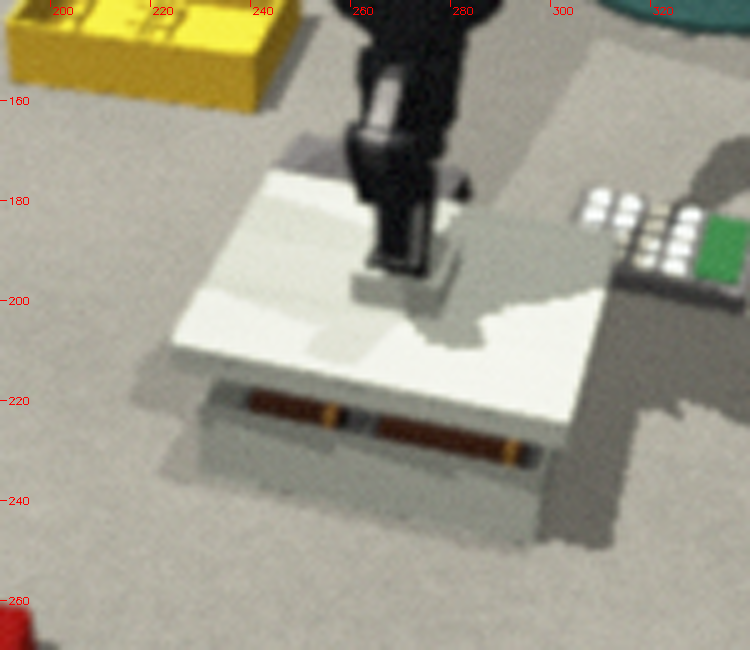

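View pics/t18.png

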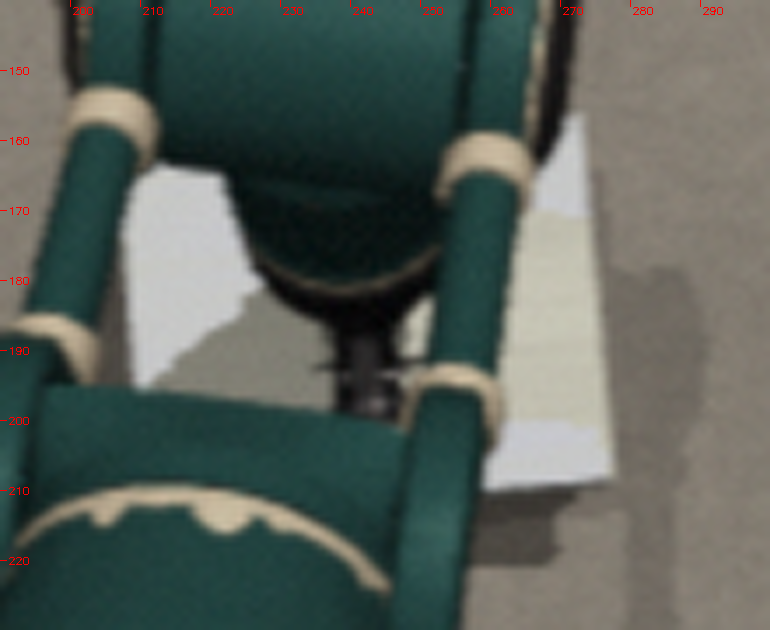

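```bash
python3 - <<'E'
from fit import *
X,Y,Z=.07175,.08975,.0867
o=[(isc,224.2,208.8,(X,-Y,Z)),(isc,304,225,(X,Y,Z)),(isc,244,174.2,(-X,-Y,Z))]
x,r=fit(o,[.55,-.04,.095]);print(x,r.tolist(),np.degrees(x[2]))
# top right corners (583,113)->, (612,480)->
o=[(it,190+585/7,140+113/7,(X,-Y,Z)),(it,190+614/7,140+480/7,(-X,-Y,Z))]
x,r=fit(o,[.55,-.04,.095]);print(x,r.tolist())
E
```

```text
[ 0.55265654 -0.03776641  0.09479855] [[-0.1, 0.0], [-0.0, -0.1], [0.1, 0.2]] 5.431556728310427
[ 0.55262987 -0.04107031  0.07857966] [[0.0, 0.1], [-0.0, -0.1]]
```

drive_tool --steps '[[[0, -1, 5], 0], [[0, -1, 10], 0], [[0, 0, 8], 0], [[0, 0, 4], 0], [[0, 0, 4], 0], [[0, 0, 0], 0], [[0, 0, 0], 0]]'

```text
time: 20.48
tool_pos: [0.5517, -0.0398, 0.0787]
tcp_rot: [-2.114, -2.323, 0.001]
wrist_force: [0.1, -0.5, -3.5]
width: 0.221
```

```bash
python3 plan.py .553 -.0386 .074 5.4 30
```

```text
t 20.48 pos [ 0.5517 -0.0398  0.0787] ang 5.38 tilt 0.06 F [ 0.1 -0.5 -3.5] w 0.221
total tool-shift [1.  1.4 4.7] twist -0.02 rows 1
[[[1,1,5],np.float64(-0.0)]]
```

drive_tool --steps '[[[0, 0, 2], 0], [[0, 0, 2], 0], [[0, 0, 1], 0], [[0, 0, 0], 0], [[0, 0, 0], 0]]'

```text
time: 20.9
tool_pos: [0.552, -0.0398, 0.0743]
tcp_rot: [2.115, 2.323, -0.0]
wrist_force: [0.1, 0.1, -3.6]
width: 0.22
```

```bash
python3 plan.py .553 -.0386 .074 5.4 30;python3 - <<'E'
from h import *
s=bot.read_camera("scene")[:,:,::-1].copy()
crop(s,190,140,340,270,5,"pics/s19.png",20)
E
```

```text
t 20.9 pos [ 0.552  -0.0398  0.0743] ang 5.38 tilt 0.0 F [ 0.1  0.1 -3.6] w 0.22
total tool-shift [1.1 1.1 0.3] twist -0.02 rows 1
[[[1,1,0],np.float64(-0.0)]]
```

View pics/s19.png

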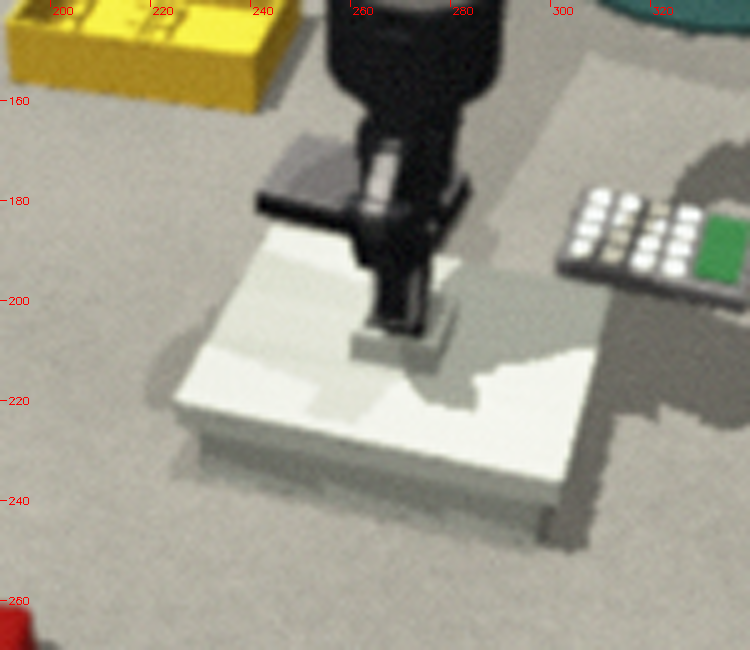

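Nearly home, no contact yet; 1 mm steps.

drive_tool --steps '[[[0, 0, 1], 0], [[0, 0, 0], 0], [[0, 0, 0], 0]]'

```text
time: 21.2
tool_pos: [0.5524, -0.0398, 0.0738]
tcp_rot: [2.114, 2.323, 0.001]
wrist_force: [-0.4, 0.2, 0.5]
width: 0.215
```

drive_tool --steps '[[[0, 0, 1], 0], [[0, 0, 0], 0], [[0, 0, 0], 0]]'

```text
time: 21.45
tool_pos: [0.5524, -0.0398, 0.0738]
tcp_rot: [2.114, 2.323, 0.001]
wrist_force: [-3.2, 0.9, 7.0]
width: 0.218
```

drive_tool --steps '[[[0, 0, 0], 0], [[0, 0, 0], 0], [[0, 0, 0], 0], [[0, 0, 0], 0], [[0, 0, 0], 0], [[0, 0, 0], 0]]' --jaw 0.75

```text
time: 21.95
tool_pos: [0.5521, -0.0398, 0.0722]
tcp_rot: [-2.115, -2.323, -0.0]
wrist_force: [0.1, 0.5, -0.2]
width: 0.747
```

```bash
python3 plan.py .553 -.0386 .074 5.4 30;python3 snap.py w20;python3 - <<'E'
from h import *
s=bot.read_camera("scene")[:,:,::-1].copy()
crop(s,190,140,340,270,5,"pics/s20.png",20)
E
```

```text
t 21.95 pos [ 0.5521 -0.0398  0.0722] ang 5.38 tilt 0.0 F [ 0.1  0.5 -0.2] w 0.747
total tool-shift [ 1.1  1.  -1.8] twist -0.02 rows 1
[[[1,1,-2],np.float64(-0.0)]]
[0.54610496 0.03116854 0.21552565] [ 0.02670628 -0.27661903 -0.9606085 ]
```

View pics/s20.png

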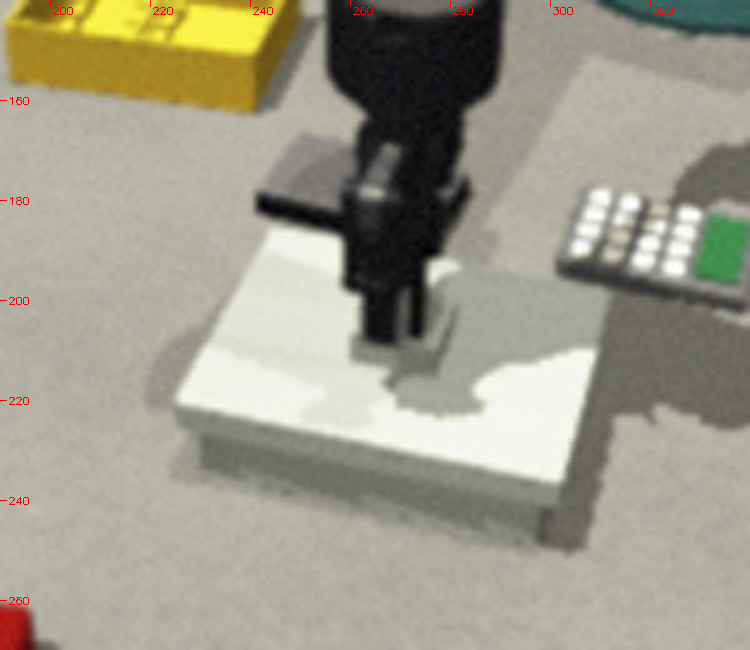

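View pics/w20.png

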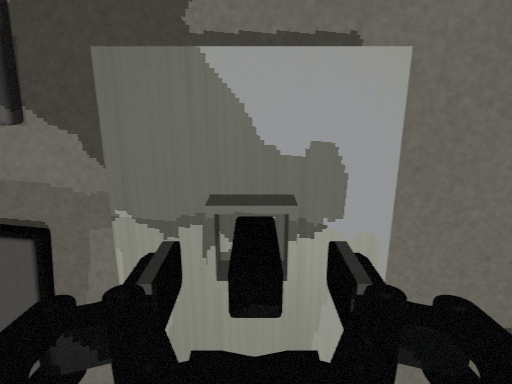

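drive_tool --steps '[[[0, 0, 8], 0], [[0, 0, 7], 0], [[0, 0, 5], 0], [[0, 0, 0], 0], [[0, 0, 0], 0]]'

```text
time: 22.47
tool_pos: [0.5512, -0.0397, 0.0512]
tcp_rot: [-2.114, -2.322, 0.002]
wrist_force: [0.4, 1.2, 0.7]
width: 0.752
```

```bash
python3 plan.py .553 -.0386 .053 5.4 30;python3 snap.py w21;python3 - <<'E'
from h import *
im=cv2.imread("pics/w21.png");im=cv2.convertScaleAbs(im,alpha=1.5,beta=15)
crop(im,150,180,350,340,4,"pics/w21c.png",20)
s=bot.read_camera("scene")[:,:,::-1].copy()
crop(s,220,150,320,250,6,"pics/s21.png",20)
E
```

```text
t 22.47 pos [ 0.5512 -0.0397  0.0512] ang 5.39 tilt 0.12 F [0.4 1.2 0.7] w 0.752
total tool-shift [ 0.9  1.9 -1.8] twist -0.01 rows 1
[[[1,2,-2],np.float64(-0.0)]]
[0.5455331  0.03123487 0.19461523] [ 0.02483762 -0.27639915 -0.96072192]
```

View pics/w21c.png

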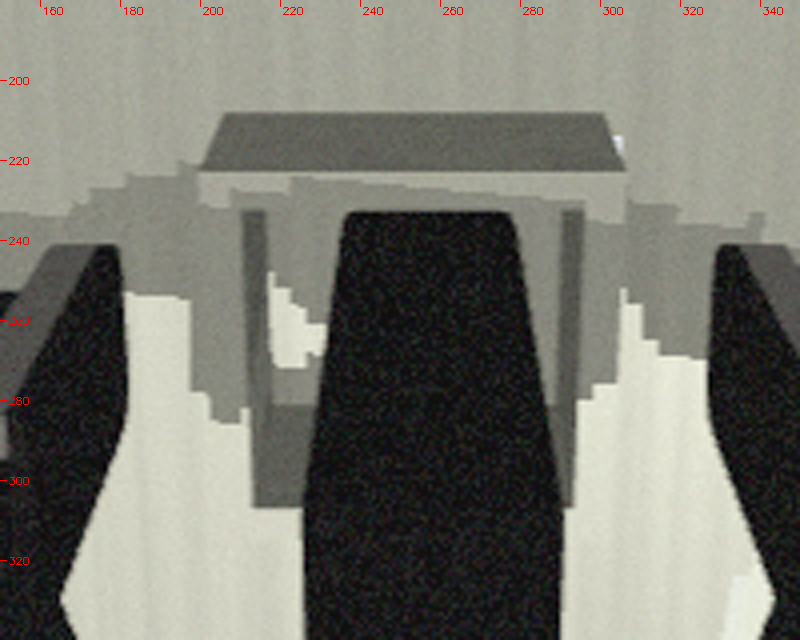

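View pics/s21.png

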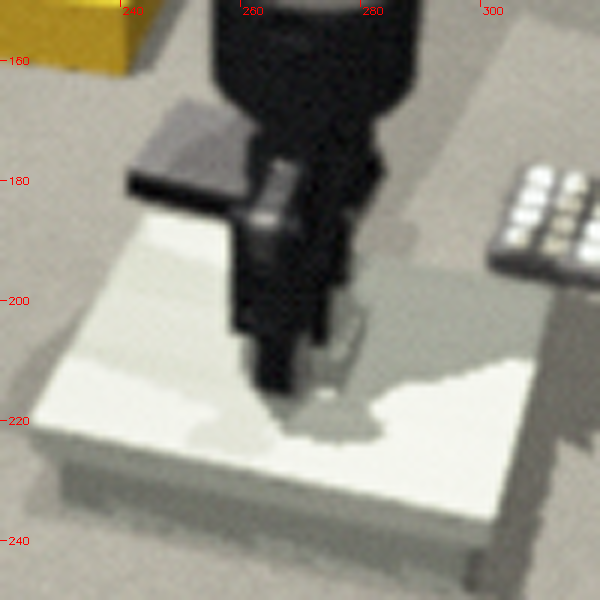

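drive_tool --steps '[[[0, 0, -1], 0], [[0, 0, 0], 0], [[0, 0, 0], 0], [[0, 0, 0], 0], [[0, 0, 0], 0], [[0, 0, 0], 0], [[0, 0, 0], 0]]' --jaw 0 --force 50

```text
time: 23.15
tool_pos: [0.5528, -0.0398, 0.0541]
tcp_rot: [2.114, 2.322, 0.001]
wrist_force: [0.2, -0.2, 6.0]
width: 0.476
```

```bash
python3 plan.py .553 -.0386 .053 5.4 30;python3 snap.py w22;python3 - <<'E'
from h import *
s=bot.read_camera("scene")[:,:,::-1].copy()
crop(s,220,150,320,250,6,"pics/s22.png",20)
E
```

```text
t 23.15 pos [ 0.5528 -0.0398  0.0541] ang 5.39 tilt 0.09 F [ 0.2 -0.2  6. ] w 0.476
total tool-shift [1.2 0.3 1.1] twist -0.01 rows 1
[[[1,0,1],np.float64(-0.0)]]
[0.54662559 0.03111075 0.19740298] [ 0.02822612 -0.27680325 -0.96051197]
```

View pics/w22.png

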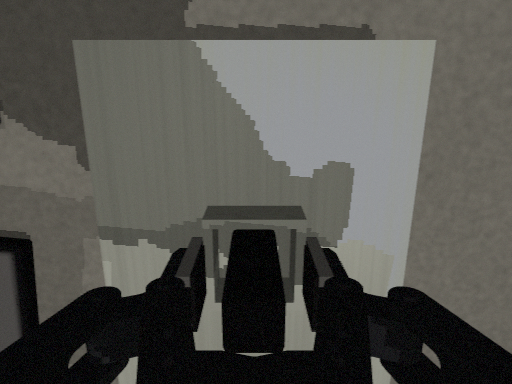

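View pics/s22.png

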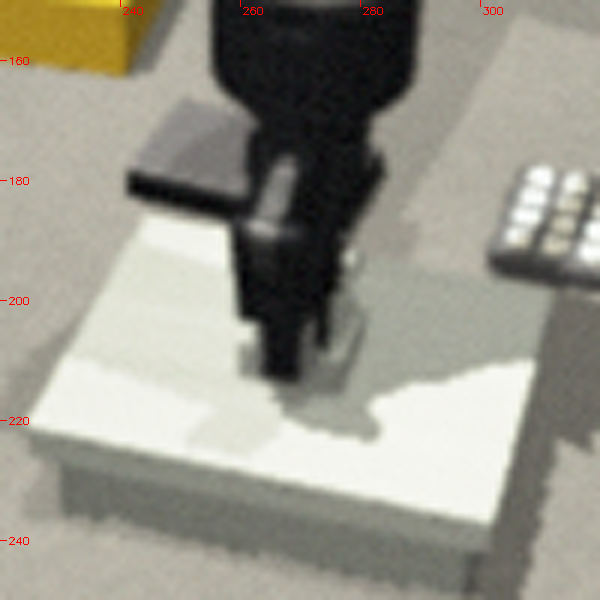

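drive_tool --steps '[[[0, 0, -2], 0], [[0, 0, -4], 0], [[0, 0, -6], 0], [[0, 0, -8], 0], [[0, 0, 0], 0], [[0, 0, 0], 0]]'

```text
time: 23.75
tool_pos: [0.5527, -0.0399, 0.0741]
tcp_rot: [2.114, 2.322, 0.001]
wrist_force: [0.2, -0.5, -1.7]
width: 0.476
```

```bash
python3 plan.py .5522 -.0398 .155 5.4 30;python3 - <<'E'
from h import *
s=bot.read_camera("scene")[:,:,::-1].copy()
crop(s,190,140,340,270,5,"pics/s23.png",20)
E
```

```text
t 23.75 pos [ 0.5527 -0.0399  0.0741] ang 5.39 tilt 0.09 F [ 0.2 -0.5 -1.7] w 0.476
total tool-shift [  0.1  -0.4 -80.9] twist -0.01 rows 3
[[[0,0,-27],np.float64(-0.0)],[[0,0,-27],np.float64(-0.0)],[[0,0,-27],np.float64(-0.0)]]
```

View pics/s23.png

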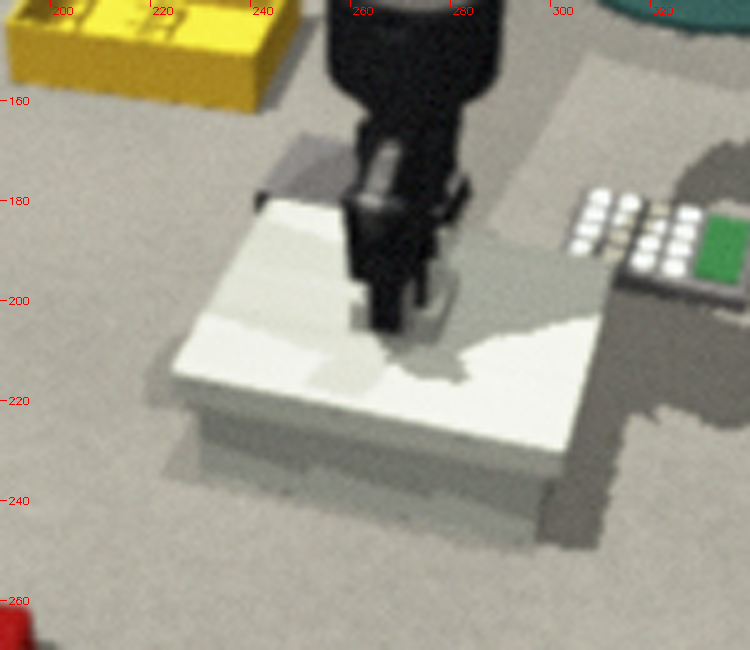

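drive_tool --steps '[[[0, 0, -8], 0], [[0, 0, -14], 0], [[0, 0, -18], 0], [[0, 0, -18], 0], [[0, 0, -14], 0], [[0, 0, -8], 0], [[0, 0, -2], 0], [[0, 0, 0], 0]]'

```text
time: 24.47
tool_pos: [0.5523, -0.0398, 0.1559]
tcp_rot: [2.114, 2.323, 0.001]
wrist_force: [-0.8, 0.3, -1.4]
width: 0.478
```

drive_tool --steps '[[[0, 0, 0], 0], [[0, 0, 0], 0], [[0, 0, 0], 0], [[0, 0, 0], 0], [[0, 0, 0], 0], [[0, 0, 0], 0]]'

```text
time: 24.97
tool_pos: [0.5519, -0.0398, 0.1549]
tcp_rot: [-2.114, -2.323, 0.001]
wrist_force: [-0.2, 0.0, -2.1]
width: 0.474
```

```bash
python3 plan.py .5522 -.0398 .155 5.4 30;python3 - <<'E'
from h import *
s=bot.read_camera("scene")[:,:,::-1].copy()
cv2.imwrite("pics/s24.png",s)
crop(s,190,120,340,270,5,"pics/s24c.png",20)
E
```

```text
t 24.97 pos [ 0.5519 -0.0398  0.1549] ang 5.38 tilt 0.04 F [-0.2  0.  -2.1] w 0.474
total tool-shift [-0.1  0.3 -0.1] twist -0.02 rows 1
[[[0,0,0],np.float64(-0.0)]]
```

View pics/s24c.png

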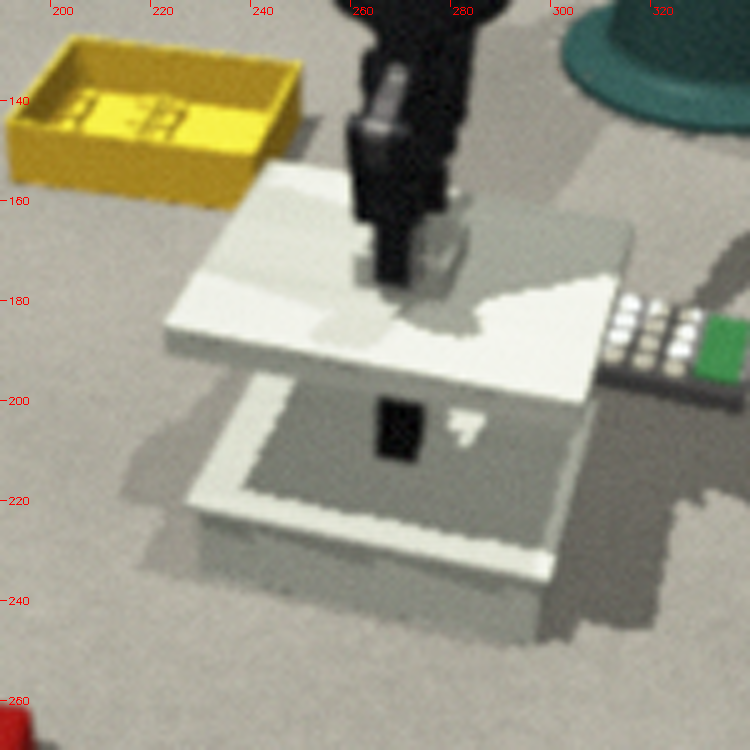

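```bash
python3 -c "
from workcell import bot
print(bot.finish_job())"
```

```text
the job is handed in; nothing more can be done
None
```

The job is handed in at about 25 s of the 72 s allowed. The outer lid is held level about 10 cm above the tin, and the inner lid is seated. There is no verdict yet, since `finish_job` reports none.

- **Seals:** I laid the short seal, then the long seal, in the empty cradles of their own rows. A wrist picture afterwards showed all four seals lying level and parallel, with the stored ones in their places.
- **Lids onto the tin:** I carried both nested lids by the black knob, turned them about 8° to match the tin, and lowered them. They touched at the expected height, with less than 1 mm difference, and I let go only once seated.
- **Outer lid:** I then gripped the square collar and lifted straight up about 101 mm.
- **Last checks:** The tool's tilt read 0.04° and its position was steady to about 1 mm. The load was about 2 N, against 3–4 N for both lids together, which fits the outer lid alone. The scene picture showed the inner lid flat on the rim, its knob clear below the outer lid.
- **Disagreement between cameras:** The top and wrist cameras differed by 3–4 mm in x. I settled this with the pose of the gripped seals and by comparing lid and tin within the same camera. The plug then went in without side force.
- **Not checked:** I did not measure the other desk things again at the end. Apart from the seals and lids, I saw nothing disturbed in the pictures.

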